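# Slip test of timber packing blocks on a tilting plate

## Robot

A 6-joint arm with a two-finger parallel gripper is mounted at the origin on the work surface. World frame = base frame: x ahead of the robot, y to its left, z up, the work surface at z = 0. Lengths are in m, angles in rad, forces in N, time in s.
With the tool pointing down it reaches from about 0.35 to 0.975 m from the base axis. Payload 17.4 kg.
Tool frame: the origin (TCP) lies between the finger pads; the fingertips stand 11 mm ahead of it and the grasp point (between the pads) lies 8 mm behind it; z points along the fingers, y is the direction in which the jaws open and shut (so a half turn about z gives the same grasp; the last joint's range is limited). The gripper opens to 85 mm and grips with 20 to 120 N. Pads are 22 mm wide; open, the fingers measure 114 mm over their backs; the gripper's body (76 mm by 85 mm) begins 54 mm behind the grasp point. The pads swing forward as they close: fully open they stand 13 mm farther back than shut.
Start: joints at [-1.353, 0.116, 1.442, -0, 1.584, -0.038], TCP at [0.171, -0.653, 0.242] pointing down, gripper open.
Joint ranges: [-2.83, 2.83], [-0.83, 2.19], [0.07, 2.5], [-1.14, 4.28], [0.01, 3], [-2.97, 2.97]. Speed limits (rad/s): [1.89, 1.89, 2.22, 3.14, 3.14, 3.14].

## Interface

Orientations are given as a unit quaternion [x, y, z, w].
In Python, from workcell import get_state, optics, bot, models gives the robot as it stands. The module is installed in compiled form; this text tells all that it offers.
- The arm moves only by the shell command python3 -m inch 'ROWS' [FORCE]. ROWS is a JSON object of lists of equal length, an entry for each row: "translation": the shift along the tool's x, y, z in mm, a list of three; "dr": the turn, a rotation vector about the tool's x, y, z in units of 8 degrees (1.0 is 8 degrees), a list of three; "jaw": the opening, from 0 (shut) to 1 (fully open). A call has 1 to 20 rows; each row shifts and turns the commanded pose from where the row before left it, along the tool's axes as they then stand; what a row does not reach is not made up. A row lasts 1/10 s, in which the tool goes at most 50 mm and 8.59 degrees, less where a joint would pass 70% of its speed; a pose out of reach is approached as far as the arm can. A call is refused whole if a number of a shift passes 50 or a number of a turn 1, either way. A call with a gripper value outside its range is refused whole. The fingers move at their own pace and stop on an object; FORCE is the grip in N (left out, the last holds). Time passes only in rows, so rows that do not move let the fingers close. It gives the time, the measured TCP pose, the force and the opening at its end, in the units of the state.
- get_state(): the state, without advancing time (a new reading comes with each control period).
- optics.capture(name): name is "side" or "top"; returns a dict with "img" (480x640x3 uint8, red, green, blue), "K" (3x3 intrinsics, pixels), "D" ([k1, k2, p1, p2, k3] as OpenCV has them; the pictures are not rectified), "world_from_camera" (4x4, takes a point from camera to world coordinates). Camera axes: x right, y up, looking along -z (the intrinsics and any distortion apply to the point x, -y, -z); pixel columns grow to the right and rows downward; lengths in m; the calibration is good to about 2 mm. A picture is of the moment at which its call begins. There is no depth.
- bot.hand_in(): hands the job in, once; it reports no verdict.
Trained networks look in the newest picture that a camera, given by its name, has taken for a name from the list of things; names that differ only in an ending like _2 or _b are one class to them, and where a whole thing is asked for, a point or a joint stands for the part that bears it (a point fixed in the world has none). Each returns a list of dicts, best first, with "p" (0 to 1); they miss things now and then, are a little off and sometimes report something else, mostly with a low value. They report only what shows in the picture. A call takes as long as a camera call. They do not tell look-alikes from the thing itself.
- models.spot_in(camera, label): "box" ([left, top, width, height] in pixels, round what is visible of it).
- models.masks_of(camera, label): "pixels" (480x640 bool, what is visible of it) and "box" ([left, top, width, height] in pixels, round what is visible of it).
- models.pinpoint(camera, label): "at" ([row, column] in pixels: a listed point, or the origin of a listed thing).
The state is a dict: "t": time; "q": joint angles; "joint_vel": joint speeds; "tau": joint torques, N m; "eef_pos": TCP position; "orientation": TCP orientation; "force": force on the tool from outside, world axes, zero at the start; "wrist_torque": the same for the moment, N m; "width": finger opening in m.
Only numpy, scipy, OpenCV 4.12 (cv2) and the standard library are available. Lean on these libraries where they do the work, as an engineer would, in place of code of your own. Each camera call takes 0.05 s, during which the arm holds its last target.

## Task

Run a slip test on the packing blocks: lay the tilting plate flat and set every block on it, rubber sole down and side by side, lengthwise down the slope, each pushed end-on square against the start rail at the handle end. Then raise the plate slowly by its bar, without touching the blocks, until the plain blocks slide down towards the catch stop, and hold that angle for a few seconds; tilt no further, so the rubber-soled block stays at the rail. Let go and leave the plate standing at that angle with the blocks as they lie, and do not disturb anything else on the bench.

Things in the scene. Friction and masses are not known exactly. Their poses are not given: they have to be found in the camera images.
- plate (a joint): tilt of the test plate in rad: 0 = lying flat on its frame, growing as the handle end is raised, up to 0.75. The hinge is stiff: the plate stays at whatever angle it is left; moving it takes about 5 to 20 N at the handle. It starts a little raised (0.08 to 0.22)
- rail (a point): start rail of the test plate: middle of the rail face that the blocks go against, level with the plate top (54 mm above the bench when flat). x points downhill along the plate (away from the bar), y along the rail, z square to the plate; turns with the plate. Dark steel rail, 340 mm long, 14 mm high
- catch (a point): catch stop: middle of the face of the lower stop on the plate, level with the plate top, 175 mm downhill of the rail; axes as the rail. Dark steel, 340 mm long, 18 mm high; lips 18 mm high close both sides, 171 mm either side of the middle. The aluminium plate is 360 mm wide and 8 mm thick
- handle (a point): middle of the lifting bar of the plate: round steel bar, 16 mm diameter, 118 mm free length between its two arms, along y, 50 mm beyond the plate edge (85 mm uphill of the rail face), 4 mm below the plate top, 50 mm above the bench when flat, clear space beneath. Axes as the rail
- hinge (a point): middle of the hinge line of the plate, 300 mm downhill of the bar, 50 mm above the bench; the hinge line is along y; the axes turn with the plate
- block_a_mid (a point): plain timber block, pale wood, 100 x 40 x 40 mm, bare underside; the point is its centre, 20 mm above its underside; x along its 100 mm length, z up. Two or three of the three plain blocks are present (None if absent). It slips on the plate much earlier than the rubber-soled one
- block_b_mid (a point): plain timber block, pale wood, 100 x 40 x 40 mm, bare underside; the point is its centre, 20 mm above its underside; x along its 100 mm length, z up. Two or three of the three plain blocks are present (None if absent). It slips on the plate much earlier than the rubber-soled one
- block_c_mid (a point): plain timber block, pale wood, 100 x 40 x 40 mm, bare underside; the point is its centre, 20 mm above its underside; x along its 100 mm length, z up. Two or three of the three plain blocks are present (None if absent). It slips on the plate much earlier than the rubber-soled one
- soled_mid (a point): rubber-soled timber block: same pale wood, 100 x 40 mm but 52 mm high, the lowest 14 mm a black rubber sole; the point is its centre, 26 mm above its underside; x along its 100 mm length, z up. Always present; starts sole down
- flap_disc: bystander: reddish grinding disc lying flat, 114 mm diameter, 16 mm high; origin at its underside
- coupling: bystander: dark steel pipe coupling standing on end, 84 mm diameter, 60 mm high; origin at its underside
- spray_can: bystander: white spray can, 64 mm diameter, 190 mm high; origin at its underside
- hammer: bystander: hammer lying on the bench
- pipe_stub: bystander: steel pipe stub on end, 60 mm diameter, 90 mm high; origin at its underside
Mind the look-alikes: they are no part of the job. What is shaped like the part that bears block_c_mid but orange or pink is not meant.

How it is judged:
By the outcome, as a careful person would: the job done as asked, in the order asked, and still so for the second after the job is handed in, with the robot touching nothing.
Of block_a, block_b, block_c only 2 to 3 are there at a start; the rules pass over those that are not, and their reading is None.
At some moment in a run one of block_a, block_b, block_c may be knocked a few centimetres aside while the robot is not near it.
Once in a run the grip may slacken for a moment while it holds something.
It also fails if it takes over 208 s, if anything falls off the work surface, if the arm or the gripper's body presses on something with over 40 N, if the wrist force passes 120 N, or if a joint passes its speed limit or range.

## Working session

There is one attempt and no reset: what is moved stays moved. The work goes in short steps, Python scripts to look and compute and a shell command to move; the robot and the scene stay as the last step left them, time stands still between calls to the robot, and variables do not carry over. Pictures are saved under pics/ and viewed, and the job is handed in when it is done.

```bash
ls; mkdir -p pics
python3 - <<'E'
from workcell import get_state, optics, bot, models
import cv2
print(get_state())
for c in ("side","top"):
    r=optics.capture(c); cv2.imwrite(f"pics/{c}0.png",r["img"][:,:,::-1])
    print(c,r["K"],r["D"],r["world_from_camera"])
E
```

```text
pics
{'t': 0.0, 'q': array([-1.35279431e+00,  1.16463945e-01,  1.44230958e+00, -6.25461883e-05,
        1.58400022e+00, -3.77913808e-02]), 'joint_vel': array([-1.33419153e-03, -7.86668262e-04, -3.16702902e-05, -2.13353235e-04,
        1.26538631e-03, -8.90775405e-04]), 'tau': array([ 1.51747525e-03, -7.31984782e+01, -6.32486987e+01,  4.35612378e-05,
        6.41722829e-03,  2.77419423e-05]), 'eef_pos': array([ 0.1707214 , -0.65285062,  0.24154952]), 'orientation': array([ 9.91832237e-01,  1.27547892e-01, -8.42829873e-05, -5.85335098e-04]), 'force': array([ 0.52586225, -0.33305697, -0.10885293]), 'wrist_torque': array([-0.016748  , -0.02287183, -0.04068971]), 'width': 0.08562338670539968}
side [[591.09770357   0.         322.73666978]
 [  0.         591.09770357 243.54073195]
 [  0.           0.           1.        ]] [0.02651243 0.         0.         0.         0.        ] [[-0.97572831  0.14635522 -0.16289388  0.22510728]
 [-0.21769175 -0.56755239  0.7940369   1.4133626 ]
 [ 0.02376063  0.81022493  0.58563725  1.10826487]
 [ 0.          0.          0.          1.        ]]
top [[480.91811073   0.         305.47185538]
 [  0.         480.91811073 247.69136957]
 [  0.           0.           1.        ]] [-0.11119607  0.          0.          0.          0.        ] [[-3.25388581e-04  9.99155646e-01 -4.10839235e-02  4.47908914e-01]
 [-9.99961868e-01 -6.83634017e-04 -8.70609679e-03 -1.80122497e-02]
 [-8.72683213e-03  4.10795240e-02  9.99117768e-01  1.69068509e+00]
 [ 0.00000000e+00  0.00000000e+00  0.00000000e+00  1.00000000e+00]]
```

View pics/side0.png

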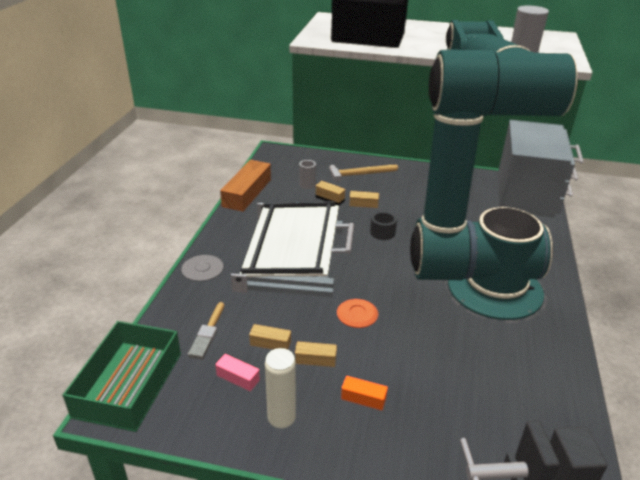

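View pics/top0.png

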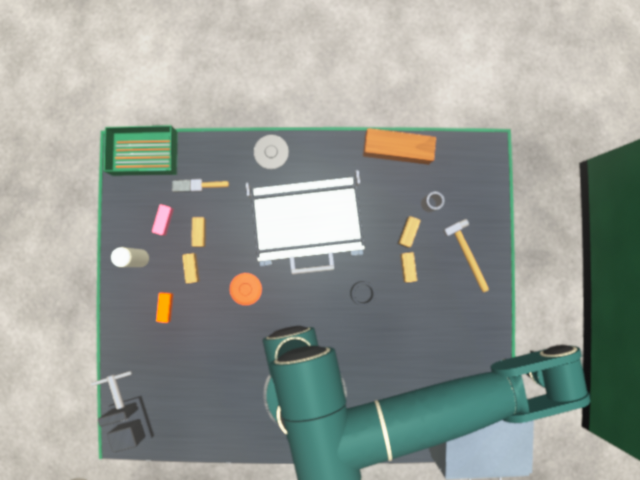

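Four pale blocks show: two on the left at top (197,231) and (189,268), two on the right at (410,231) and (409,267). The orange and pink blocks are look-alikes. Next I zoom in and measure.

```bash
cat > h.py <<'E'
from workcell import get_state, optics, bot, models
import cv2, numpy as np
from scipy.spatial.transform import Rotation as R
F=np.diag([1,-1,-1.])
def cap(c,save=None):
    r=optics.capture(c)
    if save: cv2.imwrite(f"pics/{save}.png",r["img"][:,:,::-1])
    return r
def ray(r,u,v):
    n=cv2.undistortPoints(np.array([[[u,v]]],float),r["K"],np.array(r["D"],float))[0,0]
    T=r["world_from_camera"]; d=T[:3,:3]@(F@np.array([n[0],n[1],1])); return T[:3,3],d
def at_z(r,u,v,z):
    o,d=ray(r,u,v); return o+d*(z-o[2])/d[2]
def proj(r,P):
    T=r["world_from_camera"]; P=np.atleast_2d(P)
    pc=(P-T[:3,3])@T[:3,:3]@F
    return cv2.projectPoints(pc,np.zeros(3),np.zeros(3),r["K"],np.array(r["D"],float))[0][:,0]
def tri(rs,uvs):
    A=np.zeros((3,3));b=np.zeros(3)
    for r,(u,v) in zip(rs,uvs):
        o,d=ray(r,u,v);d=d/np.linalg.norm(d);M=np.eye(3)-np.outer(d,d);A+=M;b+=M@o
    return np.linalg.solve(A,b)
E
python3 - <<'E'
from h import *
rs={c:cap(c) for c in("side","top")}
for c,r in rs.items():
    for l in ["block_a_mid","soled_mid","rail","catch","handle","hinge"]:
        for d in models.pinpoint(c,l)[:6]: print(c,l,np.round(d["at"],1),round(d["p"],2))
    for l in ["block_a_mid","soled_mid"]:
        for d in models.masks_of(c,l)[:7]:
            m=d["pixels"].astype(np.uint8);cn=max(cv2.findContours(m,0,2)[0],key=cv2.contourArea)
            print(c,l,np.round(d["box"]),round(d["p"],2),cv2.minAreaRect(cn))
s=rs["side"]["img"]
a=cv2.resize(s[170:220,300:400],None,fx=6,fy=6,interpolation=2);b=cv2.resize(s[320:370,240:340],None,fx=6,fy=6,interpolation=2)
cv2.imwrite("pics/z1.png",np.vstack([a,b[:]])[:,:,::-1])
E
```

```text
side block_a_mid [199.4 364.8] 0.79
side soled_mid [191.7 327.4] 0.56
side soled_mid [183.2 307.5] 0.55
side rail [239.7 322.8] 0.92
side catch [239.3 266.7] 0.75
side handle [236.6 349.7] 0.79
side hinge [238.9 252.3] 0.59
side hinge [232.7 382.5] 0.42
side hinge [173.7 363.3] 0.4
side block_a_mid [348. 191.  31.  16.] 0.65 ((364.0, 198.5), (15.0, 30.0), 90.0)
side block_a_mid [239. 200. 120.  74.] 0.22 ((296.5, 239.0), (76.0, 113.0), 90.0)
side soled_mid [314. 178.  31.  26.] 0.68 ((330.2499694824219, 193.25), (31.622774124145508, 18.657434463500977), 18.43494987487793)
top block_a_mid [269.4 409.3] 0.75
top soled_mid [233.3 407.8] 0.74
top rail [244.4 309.6] 0.56
top catch [191.5 305. ] 0.64
top catch [242.8 305.5] 0.23
top handle [269.1 311.7] 0.74
top hinge [181.9 300.2] 0.6
top block_a_mid [401. 252.  19.  30.] 0.94 ((408.2865295410156, 266.7584533691406), (29.058990478515625, 13.225868225097656), 84.5596694946289)
top soled_mid [400. 215.  22.  35.] 0.91 ((408.1076965332031, 231.361572265625), (13.86750316619873, 30.896800994873047), 19.44003677368164)
```

View pics/z1.png

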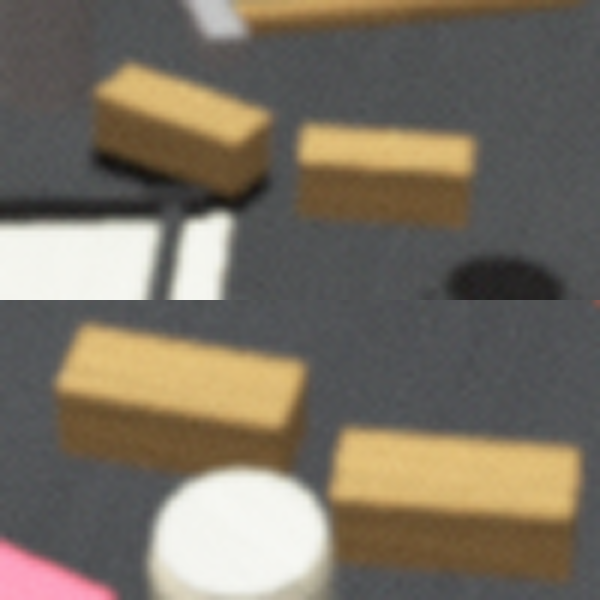

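```bash
cat >> h.py <<'E'
from scipy.optimize import minimize, least_squares
def box(x,y,yaw,h,z0=0,L=.1,W=.04):
    c,s=np.cos(yaw),np.sin(yaw)
    return np.array([[x+c*a*L/2-s*b*W/2,y+s*a*L/2+c*b*W/2,z0+k*h] for a in(-1,1) for b in(-1,1) for k in(0,1)])
def hullmask(r,P,S=4,roi=None):
    x0,y0,w,hh=roi
    uv=proj(r,P); uv=(uv-[x0,y0]+.5)*S
    m=np.zeros((hh*S,w*S),np.uint8)
    cv2.fillConvexPoly(m,cv2.convexHull(np.round(uv*16).astype(np.int32)),1,shift=4)
    return m.astype(np.float32).reshape(hh,S,w,S).mean((1,3))
def woodmask(img):
    h=cv2.cvtColor(img,cv2.COLOR_RGB2HSV).astype(int)
    return ((h[...,0]>10)&(h[...,0]<28)&(h[...,1]>70)&(h[...,2]>60)).astype(np.float32)
def fitblock(rs,x,y,yaw,h,zlo=0.,zb=0.,pad=30):
    """rs list of captures; wood spans zlo..h above base zb"""
    data=[]
    for r in rs:
        c=proj(r,[[x,y,zb+h/2]])[0]; roi=(int(max(0,c[0]-pad)),int(max(0,c[1]-pad)),2*pad,2*pad)
        m=woodmask(r["img"])[roi[1]:roi[1]+2*pad,roi[0]:roi[0]+2*pad]
        P=hullmask(r,box(x,y,yaw,h-zlo,zb+zlo),roi=roi)
        n,lab=cv2.connectedComponents((m>0).astype(np.uint8))
        best=max(range(1,n),key=lambda i:(P*(lab==i)).sum(),default=0)
        data.append((r,(lab==best).astype(np.float32)*(best>0),roi))
    f=lambda p:sum(np.abs(hullmask(r,box(x+p[0]*.01,y+p[1]*.01,yaw+p[2]*.1,h-zlo,zb+zlo),roi=roi)-m).sum() for r,m,roi in data)
    b=None
    for s in ([0,0,0],[.5,.5,2],[-.5,.5,-2]):
        q=minimize(f,s,method="Nelder-Mead",options=dict(initial_simplex=np.array(s)+np.array([[0,0,0],[1,0,0],[0,1,0],[0,0,1.5]]),xatol=.01,fatol=.05))
        if b is None or q.fun<b.fun:b=q
    p=b.x
    return np.array([x+p[0]*.01,y+p[1]*.01,yaw+p[2]*.1]),b.fun,[m.sum() for _,m,_ in data]
E
python3 - <<'E'
from h import *
rs=[cap("side"),cap("top")]
t=rs[1]
for n,u,v,h,zl in [("L1",197,231,.04,0),("L2",189,268,.04,0),("R2",409,267,.04,0),("soled",410,231,.052,.014)]:
    p=at_z(t,u,v,h)
    for use in (rs,rs[:1],rs[1:]):
        print(n,fitblock(use,p[0],p[1],.0,h,zl))
# plate
side={"rail":(322.8,239.7),"catch":(266.7,239.3),"handle":(349.7,236.6),"hinge":(252.3,238.9)}
top={"rail":(309.6,244.4),"catch":(305,191.5),"handle":(311.7,269.1),"hinge":(300.2,181.9)}
for k in side: print(k,tri(rs,[side[k],top[k]]))
E
```

```text
L1 (array([ 0.57150076,  0.37236975, -0.00249052]), np.float64(105.75), [np.float32(855.0), np.float32(424.0)])
L1 (array([0.57049817, 0.37138056, 0.03229381]), np.float64(69.8125), [np.float32(855.0)])
L1 (array([ 0.57304197,  0.37351732, -0.03491255]), np.float64(22.875), [np.float32(424.0)])
L2 (array([0.44431286, 0.39966228, 0.12802424]), np.float64(79.75), [np.float32(935.0), np.float32(427.0)])
L2 (array([0.44363152, 0.39934253, 0.12017638]), np.float64(39.0), [np.float32(935.0)])
L2 (array([0.44695127, 0.40082628, 0.13311043]), np.float64(26.3125), [np.float32(427.0)])
R2 (array([ 0.44840215, -0.36208537,  0.1187031 ]), np.float64(59.75), [np.float32(454.0), np.float32(402.0)])
R2 (array([ 0.44732161, -0.3612416 ,  0.15221906]), np.float64(24.1875), [np.float32(454.0)])
R2 (array([ 0.44987267, -0.3616997 ,  0.11218472]), np.float64(28.0), [np.float32(402.0)])
soled (array([ 0.57132372, -0.36185042, -0.36621085]), np.float64(53.875), [np.float32(451.0), np.float32(412.0)])
soled (array([ 0.57027753, -0.361071  , -0.37916104]), np.float64(25.8125), [np.float32(451.0)])
soled (array([ 0.57232196, -0.36215701, -0.35859879]), np.float64(22.4375), [np.float32(412.0)])
rail [ 0.5224592  -0.01839347  0.06639174]
catch [ 0.70095459 -0.0037977   0.04730295]
handle [ 0.4403643  -0.02507939  0.08763941]
hinge [0.73728094 0.0133816  0.05346478]
```

```bash
cat >> h.py <<'E'
def plateP(p,X):
    """p=hx,hy,yaw,tilt ; X in rail axes offset from hinge (x downhill, y, z); yaw = heading of downhill x"""
    hx,hy,ps,th=p; X=np.atleast_2d(X)
    # downhill dir falls with tilt: rotate about y by +th
    return np.array([hx,hy,.05])+X@(R.from_euler("z",ps)*R.from_euler("y",th)).as_matrix().T
PT={"rail":[-.215,0,.004],"catch":[-.04,0,.004],"handle":[-.3,0,0],"hinge":[0,0,0]}
def wire(r,p,fn,crop,S=4):
    im=r["img"][crop[1]:crop[1]+crop[3],crop[0]:crop[0]+crop[2]].copy()
    im=cv2.resize(im,None,fx=S,fy=S,interpolation=2)
    def L(a,b,c):
        q=proj(r,plateP(p,[a,b])); q=((q-[crop[0],crop[1]]+.5)*S*16).astype(int)
        cv2.line(im,tuple(map(int,q[0])),tuple(map(int,q[1])),c,1,cv2.LINE_AA,4)
    z=.004
    for x,h in((-.215,.014),(-.04,.018)):
        for zz in(z,z+h): L([x,-.17,zz],[x,.17,zz],(255,0,0))
    for s in(-1,1):
        for zz in(z,z+.018): L([-.215,.171*s,zz],[-.04,.171*s,zz],(0,0,255))
    L([-.25,-.18,z],[-.25,.18,z],(0,200,0))
    L([-.3,-.059,0],[-.3,.059,0],(255,0,255)); L([-.308,-.059,0],[-.308,.059,0],(255,0,255)); L([-.292,-.059,0],[-.292,.059,0],(255,0,255))
    L([0,-.18,0],[0,.18,0],(0,200,200))
    cv2.imwrite(fn,im[:,:,::-1])
E
python3 - <<'E'
from h import *
rs=[cap("side"),cap("top")]
side={"rail":(322.8,239.7),"catch":(266.7,239.3),"handle":(349.7,236.6),"hinge":(252.3,238.9)}
top={"rail":(309.6,244.4),"catch":(305,191.5),"handle":(311.7,269.1),"hinge":(300.2,181.9)}
def f(p):
    o=[]
    for k in PT:
        P=plateP(p,PT[k])
        o+=[proj(rs[0],P)[0]-side[k],proj(rs[1],P)[0]-top[k]]
    return np.concatenate(o)
q=least_squares(f,[.73,0,0.1,.13],loss="soft_l1");print(q.x,np.round(q.fun.reshape(-1,4),1))
wire(rs[0],q.x,"pics/w1.png",(220,180,160,130)); wire(rs[1],q.x,"pics/w2.png",(235,160,150,125))
E
```

```text
[0.73558211 0.00973463 0.12400225 0.10709241] [[-1.6 -2.7 -0.3  0.4]
 [-2.2 -1.5 -2.1  3.1]
 [-0.4  1.1  0.7  0.8]
 [-0.4  0.1  1.3  1.8]]
```

View pics/w1.png

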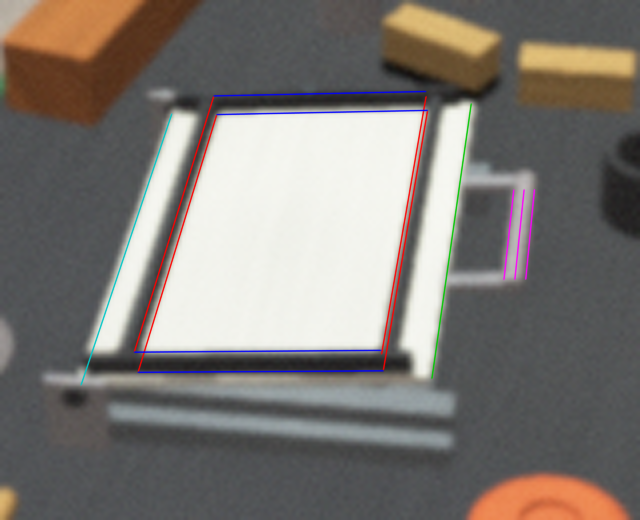

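View pics/w2.png

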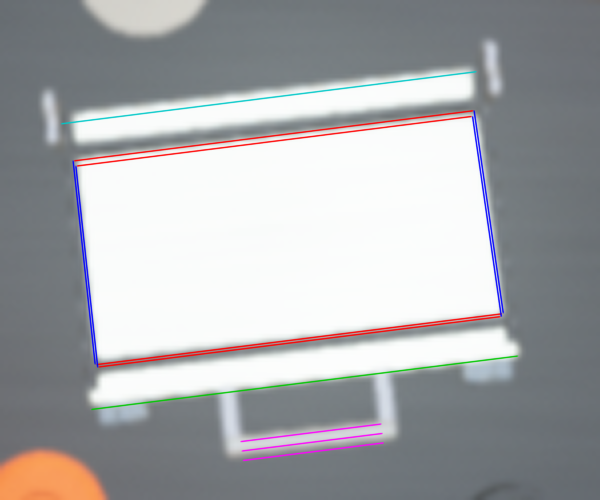

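```bash
cat >> h.py <<'E'
def head(s=None):
    s=s or get_state(); y=R.from_quat(s["orientation"]).as_matrix()[:,1]; return np.arctan2(y[1],y[0])
def plan(P,yh,half=True):
    """displacement in tool axes AFTER turning to heading yh; and the turn in units"""
    s=get_state(); h=head(s); d=yh-h
    d=(d+np.pi/2)%np.pi-np.pi/2 if half else (d+np.pi)%(2*np.pi)-np.pi
    hn=h+d; dw=np.array(P)-s["eef_pos"]
    ty=np.array([np.cos(hn),np.sin(hn)]); tx=np.array([-np.sin(hn),np.cos(hn)])
    # tool x = y cross z, z down
    tx=np.cross([ty[0],ty[1],0],[0,0,-1])[:2]
    print("t",round(s["t"],1),"pos",np.round(s["eef_pos"],4),"F",np.round(s["force"],1),"w",round(s["width"],4),"q6",round(s["q"][5],2),"tilt",np.round(R.from_quat(s["orientation"]).as_matrix()[:,2],3))
    print("dr z units total",round(-np.degrees(d)/8,2)," then move mm x,y,z:",np.round([1e3*dw[:2]@tx,1e3*dw[:2]@ty,-1e3*dw[2]],1),"q6 new~",round(np.arctan2(P[1],P[0])-hn,2))
E
python3 - <<'E'
from h import *
p=[0.7356,0.0097,0.124,0.107]
h=plateP(p,PT["handle"])[0];print(h)
plan([h[0],h[1],.13],.124)
E
```

```text
[ 0.43960598 -0.02719254  0.08203878]
t 1.2 pos [ 0.1708 -0.6531  0.2423] F [0.8 0.3 0.7] w 0.0857 q6 -0.04 tilt [-0. -0. -1.]
dr z units total -10.31  then move mm x,y,z: [587.8 344.2 112.3] q6 new~ -0.19
```

```bash
python3 -m inch '{"translation":[[0,0,0],[0,0,0],[0,0,0],[0,0,0],[0,0,0],[0,0,0],[0,0,0],[0,0,0],[0,0,0],[0,0,0],[0,0,0]],"dr":[[0,0,-0.94],[0,0,-0.94],[0,0,-0.94],[0,0,-0.94],[0,0,-0.94],[0,0,-0.94],[0,0,-0.94],[0,0,-0.94],[0,0,-0.93],[0,0,-0.93],[0,0,-0.93]],"jaw":[0,0,0,0,0,0,0,0,0,0,0]}' 40
python3 -m inch '{"translation":[[37,21.5,0],[37,21.5,0],[37,21.5,0],[37,21.5,0],[37,21.5,0],[37,21.5,0],[37,21.5,0],[37,21.5,0],[37,21.5,10],[37,21.5,10],[37,21.5,10],[37,21.5,20],[37,21.5,20],[37,21.5,20],[37,21.5,10],[33,21.5,5],[0,0,0]],"dr":[[0,0,0],[0,0,0],[0,0,0],[0,0,0],[0,0,0],[0,0,0],[0,0,0],[0,0,0],[0,0,0],[0,0,0],[0,0,0],[0,0,0],[0,0,0],[0,0,0],[0,0,0],[0,0,0],[0,0,0]],"jaw":[0,0,0,0,0,0,0,0,0,0,0,0,0,0,0,0,0]}'
python3 - <<'E'
from h import *
p=[0.7356,0.0097,0.124,0.107]
h=plateP(p,PT["handle"])[0];print(h)
plan([h[0],h[1],.13],.124)
r=cap("side");cap("top","t1");cv2.imwrite("pics/s1.png",cv2.resize(r["img"][150:320,220:440],None,fx=3,fy=3)[:,:,::-1])
E
```

```text
t: 2.3
eef_pos: [0.1708, -0.6531, 0.2423]
orientation: [0.66, 0.752, -0.0, 0.0]
force: [-0.7, -0.6, 0.8]
width: 0.0003
t: 4.0
eef_pos: [0.4398, -0.0235, 0.1365]
orientation: [0.66, 0.751, 0.0, -0.001]
force: [-0.4, -0.4, -0.8]
width: 0.0003
[ 0.43960598 -0.02719254  0.08203878]
t 4.0 pos [ 0.4398 -0.0235  0.1365] F [-0.4 -0.4 -0.8] w 0.0003 q6 -0.24 tilt [-0.001  0.001 -1.   ]
dr z units total 0.03  then move mm x,y,z: [-3.7 -0.6  6.5] q6 new~ -0.19
```

View pics/s1.png

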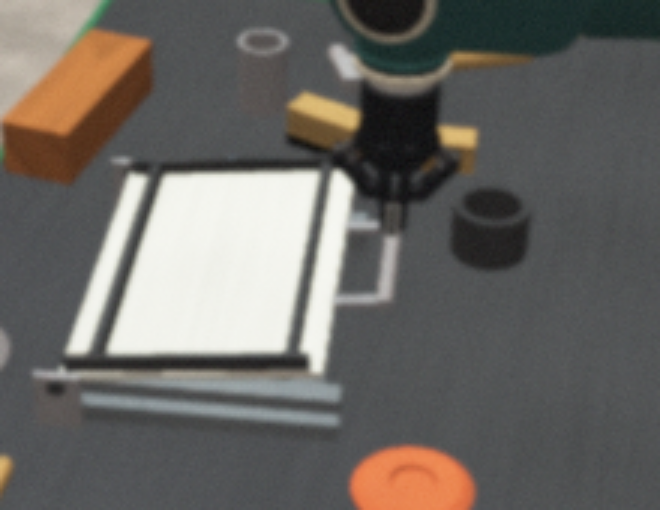

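The closed fingers hover above the bar (image about 390,235). Pressing down now.

```bash
python3 -m inch '{"translation":[[0,0,10],[0,0,10],[0,0,10],[0,0,5],[0,0,5],[0,0,4],[0,0,4],[0,0,4],[0,0,4]],"dr":[[0,0,0],[0,0,0],[0,0,0],[0,0,0],[0,0,0],[0,0,0],[0,0,0],[0,0,0],[0,0,0]],"jaw":[0,0,0,0,0,0,0,0,0]}'
python3 -m inch '{"translation":[[0,0,2],[0,0,2],[0,0,2],[0,0,2]],"dr":[[0,0,0],[0,0,0],[0,0,0],[0,0,0]],"jaw":[0,0,0,0]}'
```

```text
t: 5.0
eef_pos: [0.4389, -0.0273, 0.0813]
orientation: [0.662, 0.75, -0.0, -0.0]
force: [-3.5, -0.6, 6.2]
width: -0.0002
t: 5.4
eef_pos: [0.4389, -0.0273, 0.0733]
orientation: [0.662, 0.75, -0.0, -0.0]
force: [-3.8, -1.5, 7.1]
width: -0.0004
```

```bash
python3 -m inch '{"translation":[[0,0,1.5],[0,0,1],[0,0,1],[0,0,1]],"dr":[[0,0,0],[0,0,0],[0,0,0],[0,0,0]],"jaw":[0,0,0,0]}'
python3 -m inch '{"translation":[[0,0,1]],"dr":[[0,0,0]],"jaw":[0]}'
```

```text
t: 5.8
eef_pos: [0.4389, -0.0272, 0.0688]
orientation: [0.662, 0.75, -0.0, -0.0]
force: [-3.8, -0.9, 11.6]
width: -0.0
t: 5.9
eef_pos: [0.439, -0.0273, 0.0686]
orientation: [0.662, 0.75, -0.0, -0.0]
force: [-13.2, 0.7, 26.8]
width: -0.0
```

```bash
python3 -m inch '{"translation":[[0,0,-25],[0,0,-40],[0,0,-40],[0,0,-25],[0,0,0],[0,0,0],[0,0,0],[0,0,0]],"dr":[[0,0,0],[0,0,0],[0,0,-0.97],[0,0,-0.97],[0,0,-0.97],[0,0,-0.97],[0,0,-0.97],[0,0,-0.97]],"jaw":[0,0,1,1,1,1,1,1]}'
python3 - <<'E'
from h import *
plan([.571,-.362,.2],1.205)
E
```

```text
t: 6.7
eef_pos: [0.439, -0.0272, 0.1974]
orientation: [0.309, 0.951, 0.0, -0.0]
force: [-0.4, 0.3, 0.2]
width: 0.0847
t 6.7 pos [ 0.439  -0.0272  0.1974] F [-0.4  0.3  0.2] w 0.0847 q6 -1.06 tilt [-0.  0. -1.]
dr z units total -1.88  then move mm x,y,z: [-243.1 -265.4   -2.6] q6 new~ -1.77
```

```bash
python3 -m inch '{"translation":[[0,0,0],[0,0,0],[-27,-29.5,0],[-27,-29.5,0],[-27,-29.5,0],[-27,-29.5,0],[-27,-29.5,0],[-27,-29.5,0],[-27,-29.5,0],[-27,-29.5,0],[-27,-29.4,0],[0,0,0]],"dr":[[0,0,-0.94],[0,0,-0.94],[0,0,0],[0,0,0],[0,0,0],[0,0,0],[0,0,0],[0,0,0],[0,0,0],[0,0,0],[0,0,0],[0,0,0]],"jaw":[1,1,1,1,1,1,1,1,1,1,1,1]}'
python3 - <<'E'
from h import *
plan([.571,-.362,.1],1.205)
rs=[cap("side","s2"),cap("top","t2")]
p=[0.7356,0.0097,0.124,0.0]
D=[]
for r,c in zip(rs,("side","top")):
    for k in PT:
        for d in models.pinpoint(c,k)[:1]:
            if d["p"]>.4: D.append((r,k,d["at"][::-1])); print(c,k,np.round(d["at"],1),d["p"], proj(r,plateP(p,PT[k]))[0][::-1].round(1))
f=lambda q:np.concatenate([proj(r,plateP(q,PT[k]))[0]-uv for r,k,uv in D])
q=least_squares(f,p,loss="soft_l1");print(q.x)
wire(rs[0],p,"pics/w3.png",(220,180,160,130)); wire(rs[1],p,"pics/w4.png",(235,160,150,125))
E
```

```text
t: 7.9
eef_pos: [0.5694, -0.3662, 0.1958]
orientation: [0.186, 0.983, 0.0, -0.001]
force: [0.3, 0.5, -0.1]
width: 0.0851
t 7.9 pos [ 0.5694 -0.3662  0.1958] F [ 0.3  0.5 -0.1] w 0.0851 q6 -1.81 tilt [-0.002  0.    -1.   ]
dr z units total -0.06  then move mm x,y,z: [ 0.   4.5 95.8] q6 new~ -1.77
side rail [245.4 324. ] 0.74 [243.2 321.5]
side catch [243.3 264.6] 0.58 [238.9 264.7]
side handle [245.6 351.2] 0.86 [246.4 349.3]
side hinge [240.7 251.1] 0.97 [239.  251.9]
top rail [242.6 309.4] 0.81 [245.6 309.3]
top catch [193.3 306.7] 0.79 [195. 303.]
top handle [267.3 311.6] 0.95 [270.4 312.4]
top hinge [185.3 300.9] 0.64 [183.7 301.6]
[ 0.73547256  0.0129562   0.13502088 -0.00145052]
```

View pics/w3.png

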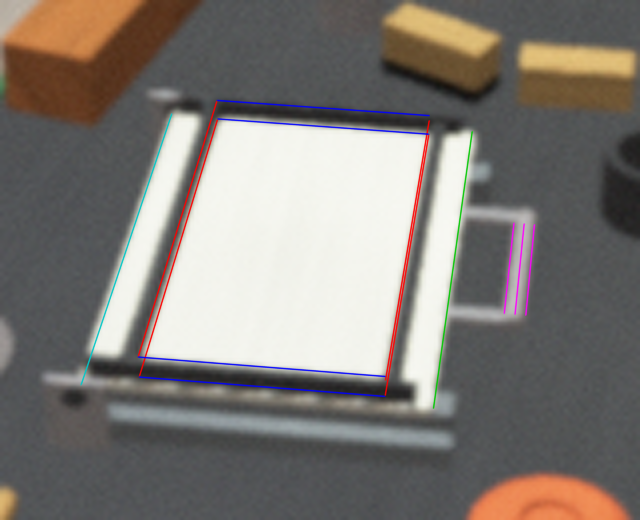

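View pics/w4.png

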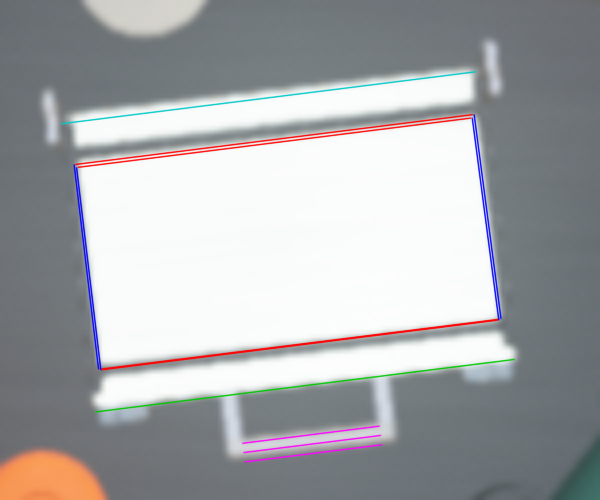

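View pics/t2.png

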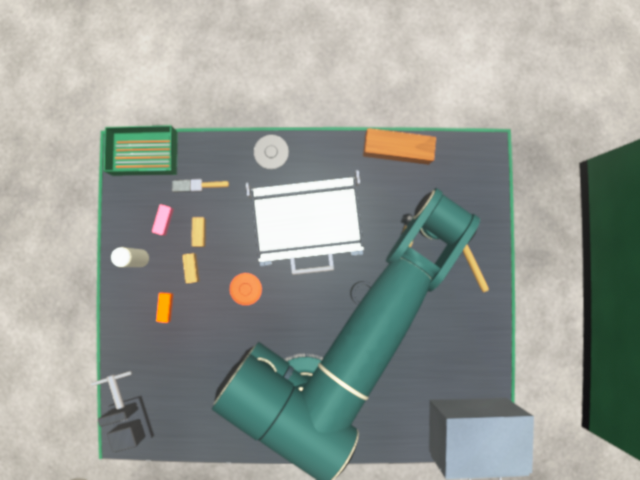

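```bash
python3 -m inch '{"translation":[[0,4.5,30],[0,0,40],[0,0,40],[0,0,30],[0,0,20],[0,0,10],[0,0,0],[0,0,0],[0,0,0],[0,0,0],[0,0,0],[0,0,0]],"dr":[[0,0,-0.06],[0,0,0],[0,0,0],[0,0,0],[0,0,0],[0,0,0],[0,0,0],[0,0,0],[0,0,0],[0,0,0],[0,0,0],[0,0,0]],"jaw":[1,1,1,1,1,1,1,0.2,0,0,0,0]}' 60
python3 - <<'E'
from h import *
p=[0.7355,0.0115,0.127,0.0]
for y in (-.108,-.036,.036,.108): print(plateP(p,[-.215+.05+.012,y,.004]))
plan(plateP(p,[-.215+.05+.012,-.036,.12])[0],p[2]+np.pi/2)
E
```

```text
t: 9.6
eef_pos: [0.5713, -0.3595, 0.0299]
orientation: [0.181, 0.984, -0.001, 0.001]
force: [-2.6, -8.1, 10.5]
width: 0.0395
[[ 0.59741137 -0.11500901  0.054     ]]
[[ 0.58829193 -0.04358888  0.054     ]]
[[0.57917249 0.02783126 0.054     ]]
[[0.57005305 0.0992514  0.054     ]]
t 9.6 pos [ 0.5713 -0.3595  0.0299] F [-2.6 -8.1 10.5] w 0.0395 q6 -1.81 tilt [ 0.002 -0.003 -1.   ]
dr z units total -3.51  then move mm x,y,z: [ -56.8  311.2 -140.1] q6 new~ -1.77
```

```bash
python3 -m inch '{"translation":[[0,0,-15],[0,0,-25],[0,0,-35],[0,0,-35],[0,0,-25],[0,0,-5],[0,0,0],[0,0,0]],"dr":[[0,0,0],[0,0,0],[0,0,0],[0,0,0],[0,0,-0.88],[0,0,-0.88],[0,0,-0.88],[0,0,-0.87]],"jaw":[0,0,0,0,0,0,0,0]}' 60
python3 - <<'E'
from h import *
p=[0.7355,0.0115,0.127,0.0]
plan(plateP(p,[-.215+.05+.012,-.036,.12])[0],p[2]+np.pi/2)
r=cap("side","s3")
E
```

```text
t: 10.4
eef_pos: [0.571, -0.358, 0.1694]
orientation: [-0.066, 0.998, -0.0, 0.001]
force: [0.2, -0.7, -2.4]
width: 0.0393
t 10.4 pos [ 0.571  -0.358   0.1694] F [ 0.2 -0.7 -2.4] w 0.0393 q6 -2.3 tilt [ 0.001 -0.001 -1.   ]
dr z units total 0.04  then move mm x,y,z: [-57.  309.7  -0.6] q6 new~ -1.77
```

View pics/s3.png

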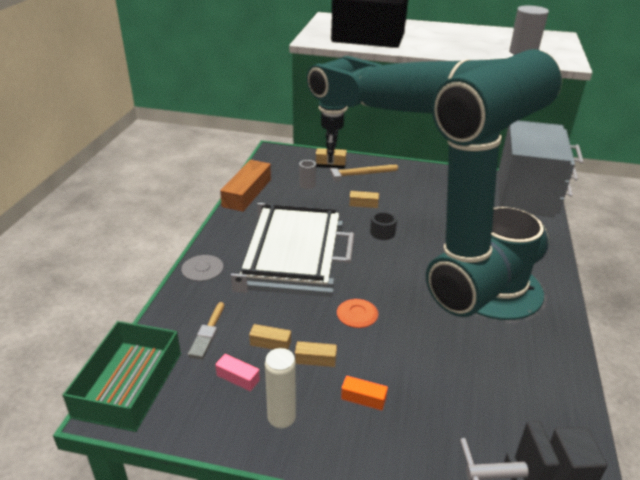

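```bash
python3 -m inch '{"translation":[[-7,25,0],[-7,40,0],[-7,40,0],[-7,40,0],[-7,40,0],[-7,40,0],[-7,40,0],[-5,30,0],[-3,15,0],[0,0,20],[0,0,25],[0,0,20],[0,0,10],[0,0,4],[0,0,0]],"dr":[[0,0,0],[0,0,0],[0,0,0],[0,0,0],[0,0,0],[0,0,0],[0,0,0],[0,0,0],[0,0,0],[0,0,0],[0,0,0],[0,0,0],[0,0,0],[0,0,0],[0,0,0]],"jaw":[0,0,0,0,0,0,0,0,0,0,0,0,0,0,0]}'
python3 - <<'E'
from h import *
p=[0.7355,0.0115,0.127,0.0]
plan(plateP(p,[-.215+.05+.012,-.036,.034])[0],p[2]+np.pi/2)
r=cap("side","s4");t=cap("top")
a=cv2.resize(r["img"][180:310,220:380],None,fx=4,fy=4);cv2.imwrite("pics/s4.png",a[:,:,::-1])
E
```

```text
t: 11.95
eef_pos: [0.5882, -0.0436, 0.0892]
orientation: [-0.063, 0.998, -0.0, 0.0]
force: [0.3, 0.9, -1.3]
width: 0.0392
t 11.9 pos [ 0.5882 -0.0436  0.0892] F [ 0.3  0.9 -1.3] w 0.0392 q6 -1.81 tilt [ 0. -0. -1.]
dr z units total -0.0  then move mm x,y,z: [-0.1  0.   5.2] q6 new~ -1.77
```

View pics/s4.png

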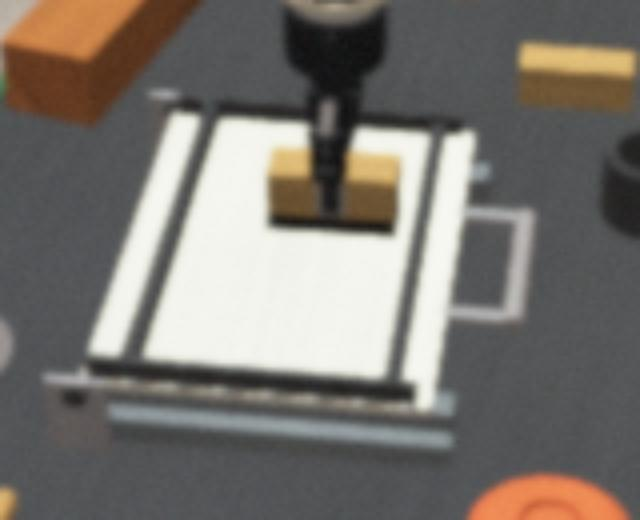

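```bash
python3 -m inch '{"translation":[[0,0,2],[3,0,1],[3,0,0],[2,0,0],[1,0,0]],"dr":[[0,0,0],[0,0,0],[0,0,0],[0,0,0],[0,0,0]],"jaw":[0,0,0,0,0]}'
python3 -m inch '{"translation":[[1,0,0],[1,0,0]],"dr":[[0,0,0],[0,0,0]],"jaw":[0,0]}'
python3 -m inch '{"translation":[[1,0,0],[1,0,0]],"dr":[[0,0,0],[0,0,0]],"jaw":[0,0]}'
```

```text
t: 12.55
eef_pos: [0.5789, -0.0446, 0.086]
orientation: [-0.064, 0.998, -0.0, 0.0]
force: [0.6, -0.5, -2.5]
width: 0.0391
t: 12.75
eef_pos: [0.5771, -0.0448, 0.0858]
orientation: [-0.064, 0.998, 0.0, 0.0]
force: [-0.2, -1.3, -2.4]
width: 0.0395
t: 12.95
eef_pos: [0.5763, -0.045, 0.0864]
orientation: [-0.064, 0.998, -0.0, 0.002]
force: [13.5, 1.9, -4.4]
width: 0.0391
```

```bash
python3 -m inch '{"translation":[[0,0,1],[0,0,1],[0,0,0.5]],"dr":[[0,0,0],[0,0,0],[0,0,0]],"jaw":[0,0,0]}'
```

```text
t: 13.25
eef_pos: [0.5766, -0.045, 0.0846]
orientation: [-0.064, 0.998, -0.0, 0.002]
force: [8.3, 0.4, 3.9]
width: 0.0391
```

```bash
python3 -m inch '{"translation":[[0,0,0],[0,0,0],[0,0,0],[0,0,-25],[0,0,-40],[-30,0,0],[-40,0,0],[-40,0,0],[-16,0,0],[0,0,0]],"dr":[[0,0,0],[0,0,0],[0,0,0],[0,0,0],[0,0,0],[0,0,0],[0,0,0],[0,0,0],[0,0,0],[0,0,0]],"jaw":[0.6,0.6,0.6,0.6,0.6,0,0,0,0,0]}'
python3 - <<'E'
from h import *
p=[0.7355,0.0115,0.127,0.0]
plan(plateP(p,[-.215+.1+.025,-.036,.026])[0],p[2]+np.pi/2)
rs=[cap("side","s4"),cap("top")];r=rs[0]
a=cv2.resize(r["img"][180:310,220:380],None,fx=4,fy=4);cv2.imwrite("pics/s5.png",a[:,:,::-1])
e=plateP(p,[-.165,-.036,0])[0]
print(fitblock(rs[:1],e[0],e[1],.127,.052,.014,.054),e)
E
```

```text
t: 14.25
eef_pos: [0.7014, -0.0288, 0.1472]
orientation: [-0.064, 0.998, 0.0, -0.001]
force: [0.2, -0.2, -0.7]
width: -0.0
t 14.2 pos [ 0.7014 -0.0288  0.1472] F [ 0.2 -0.2 -0.7] w -0.0 q6 -1.78 tilt [-0.001  0.    -1.   ]
dr z units total 0.01  then move mm x,y,z: [51.1 -0.4 71.2] q6 new~ -1.75
(array([ 0.57458328, -0.04105823,  0.21498821]), np.float64(53.875), [np.float32(540.0)]) [ 0.57638857 -0.04510878  0.05      ]
```

View pics/s5.png

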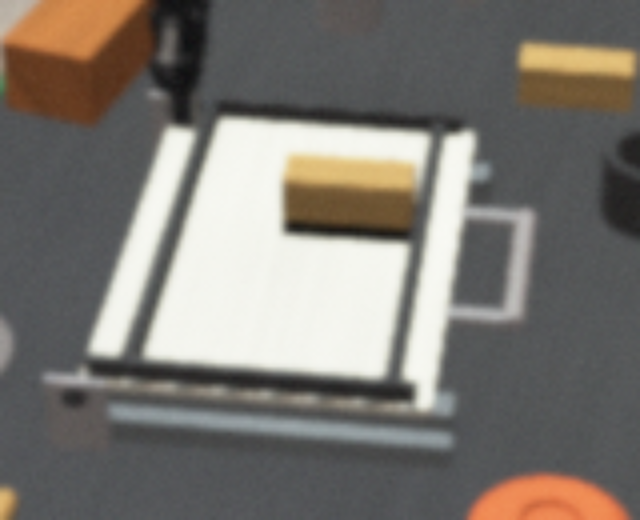

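```bash
python3 -m inch '{"translation":[[25,0,10],[26,0,20],[0,0,25],[0,0,14],[0,0,0],[5,0,0],[4,0,0]],"dr":[[0,0,0],[0,0,0],[0,0,0],[0,0,0],[0,0,0],[0,0,0],[0,0,0]],"jaw":[0,0,0,0,0,0,0]}'
python3 -m inch '{"translation":[[1,0,0],[1,0,0]],"dr":[[0,0,0],[0,0,0]],"jaw":[0,0]}'
python3 -m inch '{"translation":[[1,0,0],[1,0,0]],"dr":[[0,0,0],[0,0,0]],"jaw":[0,0]}'
```

```text
t: 15.05
eef_pos: [0.6409, -0.0367, 0.0806]
orientation: [-0.064, 0.998, -0.0, 0.001]
force: [-0.4, -0.1, -0.1]
width: -0.0002
t: 15.25
eef_pos: [0.6388, -0.037, 0.0801]
orientation: [-0.064, 0.998, -0.0, 0.001]
force: [0.2, 0.5, -0.3]
width: 0.0001
t: 15.45
eef_pos: [0.6375, -0.0372, 0.08]
orientation: [-0.064, 0.998, -0.0, 0.001]
force: [10.6, -0.2, 1.2]
width: -0.0
```

```bash
python3 -m inch '{"translation":[[1,0,0],[1,0,0]],"dr":[[0,0,0],[0,0,0]],"jaw":[0,0]}'
python3 - <<'E'
from h import *
p=[0.7355,0.0115,0.127,0.0]
plan([.4484,-.362,.20],.119+np.pi/2)
E
```

```text
t: 15.65
eef_pos: [0.6372, -0.0376, 0.081]
orientation: [-0.064, 0.998, -0.0, 0.004]
force: [22.6, -0.2, 2.3]
width: -0.0002
t 15.7 pos [ 0.6372 -0.0376  0.081 ] F [22.6 -0.2  2.3] w -0.0002 q6 -1.8 tilt [ 0.007 -0.    -1.   ]
dr z units total 0.06  then move mm x,y,z: [ 226.  -299.7 -119. ] q6 new~ -2.37
```

```bash
python3 -m inch '{"translation":[[-8,0,0],[0,0,-40],[0,0,-40],[0,0,-39],[12,-30,0],[25,-35,0],[25,-35,0],[25,-35,0],[25,-35,0],[25,-35,0],[25,-35,0],[25,-30,0],[25,-20,0],[22,-10,0],[0,0,0]],"dr":[[0,0,0],[0,0,0],[0,0,0],[0,0,0],[0,0,0],[0,0,0],[0,0,0],[0,0,0],[0,0,0],[0,0,0],[0,0,0],[0,0,0],[0,0,0],[0,0,0],[0,0,0]],"jaw":[0,0,0,0,0,0,0,0,0,0,0,1,1,1,1]}'
python3 - <<'E'
from h import *
p=[0.7355,0.0115,0.127,0.0]
rs=[cap("side","s6"),cap("top","t6")]
f=fitblock(rs[:1],.448,-.362,.119,.04);print(f)
x,y,w=f[0]
plan([x,y,.018],.119+np.pi/2)
E
```

```text
t: 17.15
eef_pos: [0.4467, -0.3652, 0.1982]
orientation: [-0.062, 0.998, 0.0, -0.0]
force: [-0.5, -0.2, 1.0]
width: 0.0581
(array([ 0.44716117, -0.36112097,  0.14979725]), np.float64(26.75), [np.float32(457.0)])
t 17.2 pos [ 0.4485 -0.3639  0.1983] F [-0.7  0.3  0.4] w 0.0723 q6 -2.42 tilt [ 0.  0. -1.]
dr z units total 0.05  then move mm x,y,z: [  1.    2.9 180.3] q6 new~ -2.37
```

View pics/s6.png

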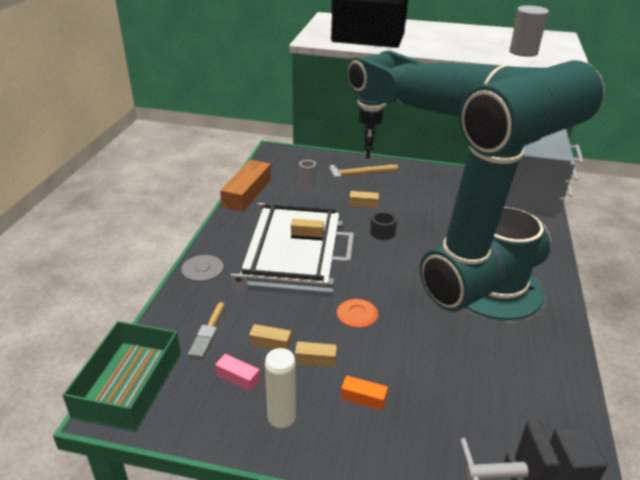

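```bash
python3 -m inch '{"translation":[[0,2,30],[0,0,45],[0,0,45],[0,0,31],[0,0,15],[0,0,10],[0,0,0],[0,0,0],[0,0,0],[0,0,0],[0,0,0],[0,0,0]],"dr":[[0,0,0],[0,0,0],[0,0,0],[0,0,0],[0,0,0],[0,0,0],[0,0,0],[0,0,0],[0,0,0],[0,0,0],[0,0,0],[0,0,0]],"jaw":[1,1,1,1,1,1,1,0.2,0,0,0,0]}' 60
python3 -m inch '{"translation":[[0,0,-20],[0,0,-40],[0,0,-40],[0,0,-40]],"dr":[[0,0,0],[0,0,0],[0,0,0],[0,0,0]],"jaw":[0,0,0,0]}' 60
python3 - <<'E'
from h import *
p=[0.7355,0.0115,0.127,0.0]
plan(plateP(p,[-.215+.05+.012,-.108,.11])[0],p[2]+np.pi/2)
rs=[cap("side","s7")]
E
```

```text
t: 18.45
eef_pos: [0.4488, -0.3622, 0.0235]
orientation: [-0.064, 0.998, -0.001, 0.001]
force: [-0.9, 0.5, 7.0]
width: 0.0391
t: 18.85
eef_pos: [0.4481, -0.3615, 0.1641]
orientation: [-0.064, 0.998, -0.0, 0.0]
force: [0.6, -0.5, -2.3]
width: 0.0394
t 18.9 pos [ 0.4481 -0.3615  0.1641] F [ 0.6 -0.5 -2.3] w 0.0394 q6 -2.42 tilt [ 0. -0. -1.]
dr z units total 0.0  then move mm x,y,z: [-179.3  225.6    4.1] q6 new~ -1.89
```

View pics/s7.png

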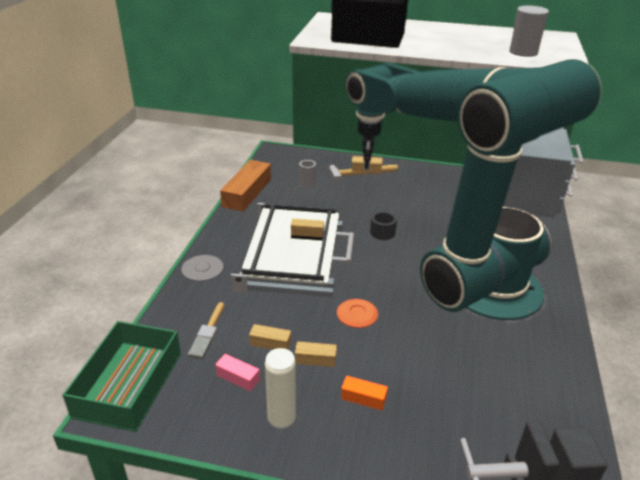

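```bash
python3 -m inch '{"translation":[[-12,15,0],[-25,31,0],[-28,35,0],[-28,35,0],[-28,35,0],[-28,36,0],[-20,26,0],[-10.3,12.6,0],[0,0,15],[0,0,25],[0,0,25],[0,0,13],[0,0,5.5],[0,0,0]],"dr":[[0,0,0],[0,0,0],[0,0,0],[0,0,0],[0,0,0],[0,0,0],[0,0,0],[0,0,0],[0,0,0],[0,0,0],[0,0,0],[0,0,0],[0,0,0],[0,0,0]],"jaw":[0,0,0,0,0,0,0,0,0,0,0,0,0,0]}'
python3 - <<'E'
from h import *
p=[0.7355,0.0115,0.127,0.0]
plan(plateP(p,[-.215+.05,-.108,.0275])[0],p[2]+np.pi/2)
rs=[cap("side")]
cv2.imwrite("pics/s8.png",cv2.resize(rs[0]["img"][150:310,220:400],None,fx=4,fy=3.7)[:,:,::-1])
E
```

```text
t: 20.3
eef_pos: [0.5974, -0.116, 0.0789]
orientation: [-0.063, 0.998, -0.0, -0.0]
force: [0.7, -1.0, -0.8]
width: 0.0393
t 20.3 pos [ 0.5974 -0.116   0.0789] F [ 0.7 -1.  -0.8] w 0.0393 q6 -1.93 tilt [-0. -0. -1.]
dr z units total -0.0  then move mm x,y,z: [11.9  0.9  1.4] q6 new~ -1.89
```

View pics/s8.png

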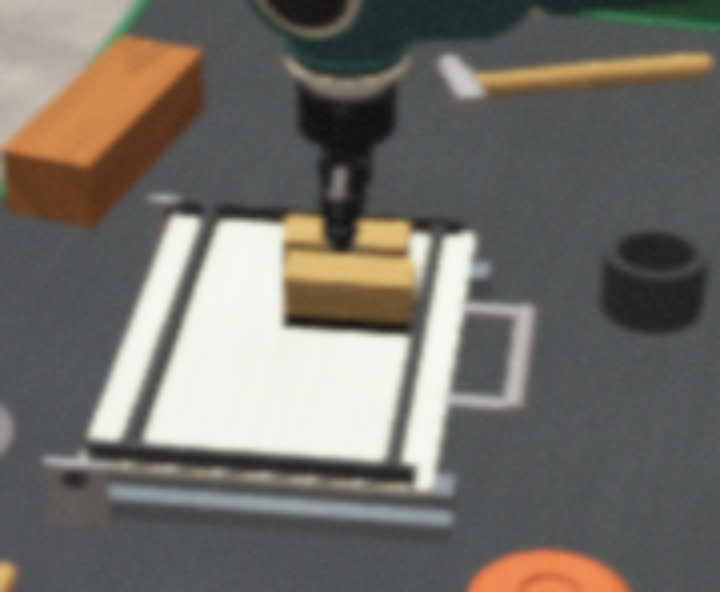

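```bash
python3 -m inch '{"translation":[[3,0,0],[4,0,0],[2,0,0]],"dr":[[0,0,0],[0,0,0],[0,0,0]],"jaw":[0,0,0]}'
python3 -m inch '{"translation":[[1,0,0],[1,0,0]],"dr":[[0,0,0],[0,0,0]],"jaw":[0,0]}'
python3 -m inch '{"translation":[[1,0,0],[1,0,0]],"dr":[[0,0,0],[0,0,0]],"jaw":[0,0]}'
```

```text
t: 20.65
eef_pos: [0.5883, -0.1165, 0.0791]
orientation: [-0.064, 0.998, -0.0, 0.0]
force: [-0.3, 0.7, -1.2]
width: 0.039
t: 20.85
eef_pos: [0.5866, -0.1166, 0.079]
orientation: [-0.064, 0.998, -0.0, 0.0]
force: [0.5, 0.8, -1.6]
width: 0.0391
t: 21.05
eef_pos: [0.5854, -0.1168, 0.0792]
orientation: [-0.064, 0.998, -0.0, 0.001]
force: [10.2, 1.5, -2.0]
width: 0.0389
```

```bash
python3 -m inch '{"translation":[[0,0,1],[0,0,0.7],[0,0,0]],"dr":[[0,0,0],[0,0,0],[0,0,0]],"jaw":[0,0,0]}'
python3 -m inch '{"translation":[[0,0,0],[0,0,0],[0,0,0],[0,0,-25],[0,0,-30],[-25,0,0],[-35,0,0],[-15,0,0],[0,0,0],[0,0,30],[0,0,25],[0,0,0],[5,0,0],[4,0,0]],"dr":[[0,0,0],[0,0,0],[0,0,0],[0,0,0],[0,0,0],[0,0,0],[0,0,0],[0,0,0],[0,0,0],[0,0,0],[0,0,0],[0,0,0],[0,0,0],[0,0,0]],"jaw":[0.6,0.6,0.6,0.6,0.6,0,0,0,0,0,0,0,0,0]}'
python3 -m inch '{"translation":[[1,0,0],[1,0,0]],"dr":[[0,0,0],[0,0,0]],"jaw":[0,0]}'
```

```text
t: 21.35
eef_pos: [0.5856, -0.1168, 0.0777]
orientation: [-0.064, 0.998, -0.0, 0.001]
force: [6.6, 1.6, 1.1]
width: 0.039
t: 22.75
eef_pos: [0.6502, -0.1087, 0.0789]
orientation: [-0.064, 0.998, -0.0, 0.001]
force: [-0.0, -0.2, 0.6]
width: -0.0001
t: 22.95
eef_pos: [0.6483, -0.1088, 0.0783]
orientation: [-0.064, 0.998, -0.0, 0.001]
force: [0.0, 0.2, 1.6]
width: -0.0001
```

```bash
python3 -m inch '{"translation":[[1,0,0],[1,0,0]],"dr":[[0,0,0],[0,0,0]],"jaw":[0,0]}'
python3 -m inch '{"translation":[[1,0,0],[1,0,0]],"dr":[[0,0,0],[0,0,0]],"jaw":[0,0]}'
python3 - <<'E'
from h import *
p=[0.7355,0.0115,0.127,0.0]
plan([.5725,.3725,.2],np.pi/2)
plan([.5725,.3725,.2],-np.pi/2,False)
E
```

```text
t: 23.15
eef_pos: [0.6462, -0.109, 0.0774]
orientation: [-0.064, 0.998, -0.0, 0.0]
force: [-0.2, -0.4, 0.0]
width: -0.0003
t: 23.35
eef_pos: [0.6455, -0.1093, 0.0779]
orientation: [-0.064, 0.998, -0.0, 0.002]
force: [14.1, -0.6, 1.8]
width: 0.0
t 23.4 pos [ 0.6455 -0.1093  0.0779] F [14.1 -0.6  1.8] w 0.0 q6 -1.91 tilt [ 0.004 -0.    -1.   ]
dr z units total 0.91  then move mm x,y,z: [  73.   481.8 -122.1] q6 new~ -0.99
t 23.4 pos [ 0.6455 -0.1093  0.0779] F [14.1 -0.6  1.8] w 0.0 q6 -1.91 tilt [ 0.004 -0.    -1.   ]
dr z units total -21.59  then move mm x,y,z: [ -73.  -481.8 -122.1] q6 new~ -4.14
```

```bash
python3 -m inch '{"translation":[[-8,0,0],[0,0,-40],[0,0,-40],[0,0,-42],[4,30,0],[6,42,0],[8,42,0],[8,42,0],[8,42,0],[8,42,0],[8,42,0],[8,42,0],[8,42,0],[8,42,0],[8,42,0],[7,32,0],[0,0,0]],"dr":[[0,0,0],[0,0,0],[0,0,0],[0,0,0],[0,0,0.46],[0,0,0.45],[0,0,0],[0,0,0],[0,0,0],[0,0,0],[0,0,0],[0,0,0],[0,0,0],[0,0,0],[0,0,0],[0,0,0],[0,0,0]],"jaw":[0,0,0,0,0,0,0,0,0,0,0,0,1,1,1,1,1]}'
python3 - <<'E'
from h import *
p=[0.7355,0.0115,0.127,0.0]
rs=[cap("side","s9"),cap("top","t9")]
f=fitblock(rs[:1],.572,.372,.0,.04);print(f)
plan([.572,.372,.022],np.pi/2)
cv2.imwrite("pics/t9.png",rs[1]["img"][:,:,::-1])
for c in("side","top"):
  for d in models.pinpoint(c,"spray_can")[:1]: print(d, at_z(rs[c=="top"],d["at"][1],d["at"][0],0))
E
```

```text
t: 25.05
eef_pos: [0.5553, 0.3761, 0.1985]
orientation: [-0.002, 1.0, 0.0, -0.001]
force: [0.3, -0.0, -0.0]
width: 0.0723
(array([0.57114814, 0.37170063, 0.02004164]), np.float64(72.3125), [np.float32(853.0)])
t 25.1 pos [0.5564 0.3731 0.1986] F [-0.4 -0.6 -0. ] w 0.0849 q6 -1.02 tilt [-0.001 -0.001 -1.   ]
dr z units total 0.01  then move mm x,y,z: [-15.6  -1.1 176.6] q6 new~ -0.99
{'at': [418.8, 279.6], 'p': 0.59} [0.48057883 0.59547311 0.        ]
{'at': [260.1, 140.3], 'p': 0.84} [0.47344801 0.58708412 0.        ]
```

View pics/s9.png

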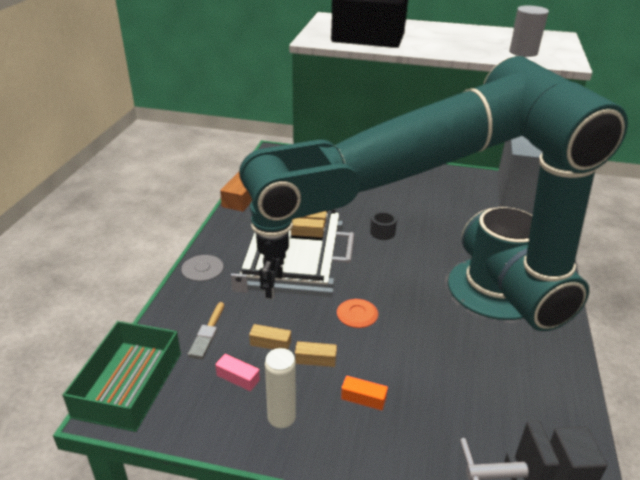

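View pics/t9.png

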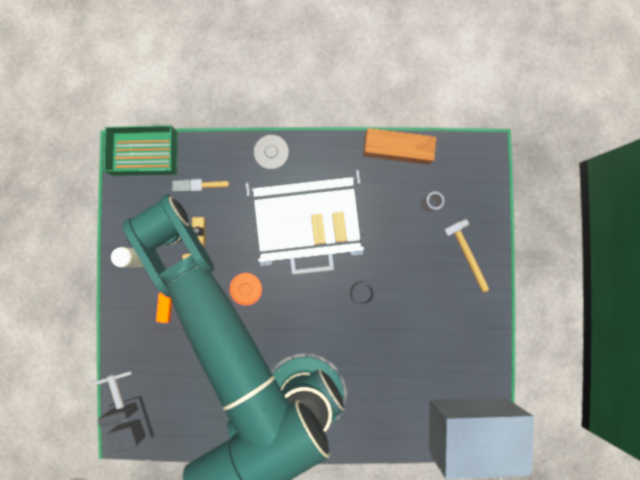

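```bash
python3 -m inch '{"translation":[[-15,-0.5,30],[0,0,45],[0,0,45],[0,0,31],[0,0,15],[0,0,10],[0,0,0],[0,0,0],[0,0,0],[0,0,0],[0,0,0],[0,0,0]],"dr":[[0,0,0],[0,0,0],[0,0,0],[0,0,0],[0,0,0],[0,0,0],[0,0,0],[0,0,0],[0,0,0],[0,0,0],[0,0,0],[0,0,0]],"jaw":[1,1,1,1,1,1,1,0.2,0,0,0,0]}' 60
python3 -m inch '{"translation":[[0,0,-20],[0,0,-40],[0,0,-40],[0,0,-40]],"dr":[[0,0,0],[0,0,0],[0,0,0],[0,0,0]],"jaw":[0,0,0,0]}' 60
python3 - <<'E'
from h import *
p=[0.7355,0.0115,0.127,0.0]
plan(plateP(p,[-.215+.05+.012,.036,.11])[0],p[2]+np.pi/2)
rs=[cap("side","s10")]
E
```

```text
t: 26.45
eef_pos: [0.5721, 0.3725, 0.0244]
orientation: [-0.0, 1.0, 0.0, 0.001]
force: [-0.5, -0.4, 6.5]
width: 0.0393
t: 26.85
eef_pos: [0.5713, 0.372, 0.1649]
orientation: [-0.0, 1.0, 0.0, 0.0]
force: [0.6, -0.1, 0.4]
width: 0.0392
t 26.9 pos [0.5713 0.372  0.1649] F [ 0.6 -0.1  0.4] w 0.0392 q6 -1.03 tilt [ 0.  0. -1.]
dr z units total -0.91  then move mm x,y,z: [  35.8 -342.4    4.9] q6 new~ -1.65
```

View pics/s10.png

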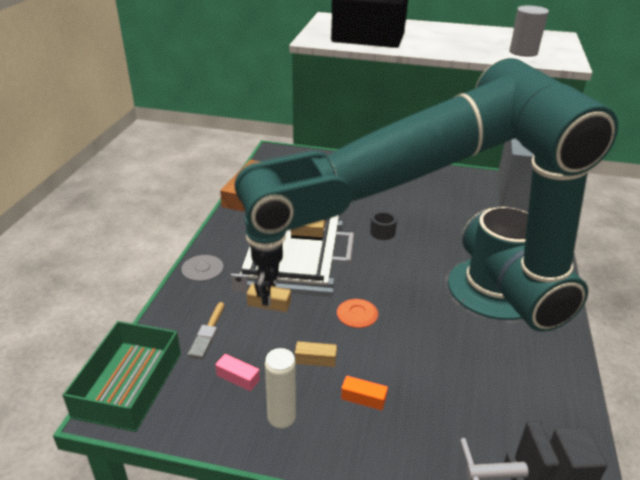

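```bash
python3 -m inch '{"translation":[[0,0,0],[3,-20,0],[4,-40,0],[4,-42,0],[4,-42,0],[4,-42,0],[4,-42,0],[4,-42,0],[4,-38,0],[4,-24,0],[0.8,-10.4,0],[0,0,15],[0,0,25],[0,0,25],[0,0,13],[0,0,4],[0,0,0]],"dr":[[0,0,-0.91],[0,0,0],[0,0,0],[0,0,0],[0,0,0],[0,0,0],[0,0,0],[0,0,0],[0,0,0],[0,0,0],[0,0,0],[0,0,0],[0,0,0],[0,0,0],[0,0,0],[0,0,0],[0,0,0]],"jaw":[0,0,0,0,0,0,0,0,0,0,0,0,0,0,0,0,0]}'
python3 - <<'E'
from h import *
p=[0.7355,0.0115,0.127,0.0]
plan(plateP(p,[-.215+.05,.036,.0275])[0],p[2]+np.pi/2)
rs=[cap("side")]
cv2.imwrite("pics/s11.png",cv2.resize(rs[0]["img"][150:310,220:400],None,fx=4,fy=3.7)[:,:,::-1])
E
```

```text
t: 28.6
eef_pos: [0.5795, 0.0284, 0.0808]
orientation: [-0.064, 0.998, 0.0, -0.0]
force: [-0.0, 0.7, 0.1]
width: 0.0395
t 28.6 pos [0.5795 0.0284 0.0808] F [-0.   0.7  0.1] w 0.0395 q6 -1.69 tilt [-0.001  0.    -1.   ]
dr z units total 0.01  then move mm x,y,z: [12.4 -0.5  3.3] q6 new~ -1.65
```

View pics/s11.png

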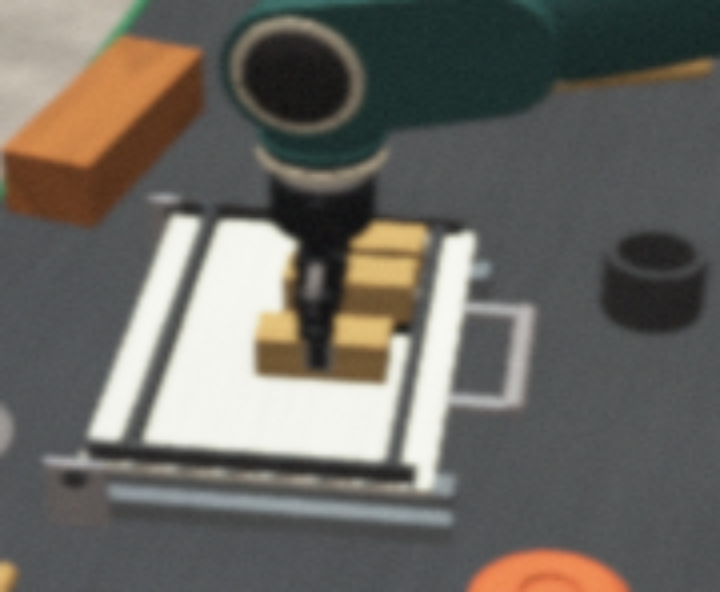

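```bash
python3 -m inch '{"translation":[[3,0,0],[4,0,0],[2,0,0],[1,0,0]],"dr":[[0,0,0],[0,0,0],[0,0,0],[0,0,0]],"jaw":[0,0,0,0]}'
python3 -m inch '{"translation":[[1,0,0],[1,0,0]],"dr":[[0,0,0],[0,0,0]],"jaw":[0,0]}'
python3 -m inch '{"translation":[[1,0,0],[1,0,0]],"dr":[[0,0,0],[0,0,0]],"jaw":[0,0]}'
```

```text
t: 29.05
eef_pos: [0.5695, 0.0266, 0.0815]
orientation: [-0.064, 0.998, -0.0, 0.0]
force: [2.2, 0.6, -0.5]
width: 0.0393
t: 29.25
eef_pos: [0.5691, 0.0265, 0.0821]
orientation: [-0.064, 0.998, 0.0, 0.002]
force: [14.8, 2.6, -2.9]
width: 0.039
t: 29.45
eef_pos: [0.5684, 0.0263, 0.0829]
orientation: [-0.063, 0.998, 0.0, 0.004]
force: [21.3, 2.7, -1.3]
width: 0.0392
```

```bash
python3 -m inch '{"translation":[[-1.5,0,1],[0,0,1],[0,0,0.5],[0,0,0]],"dr":[[0,0,0],[0,0,0],[0,0,0],[0,0,0]],"jaw":[0,0,0,0]}'
python3 -m inch '{"translation":[[0,0,0],[0,0,0],[0,0,0],[0,0,-25],[0,0,-30],[-25,0,0],[-35,0,0],[-15,0,0],[0,0,0],[0,0,30],[0,0,25],[0,0,0],[5,0,0],[4,0,0],[2,0,0]],"dr":[[0,0,0],[0,0,0],[0,0,0],[0,0,0],[0,0,0],[0,0,0],[0,0,0],[0,0,0],[0,0,0],[0,0,0],[0,0,0],[0,0,0],[0,0,0],[0,0,0],[0,0,0]],"jaw":[0.6,0.6,0.6,0.6,0.6,0,0,0,0,0,0,0,0,0,0]}'
python3 -m inch '{"translation":[[1,0,0],[1,0,0]],"dr":[[0,0,0],[0,0,0]],"jaw":[0,0]}'
```

```text
t: 29.85
eef_pos: [0.5686, 0.0263, 0.0798]
orientation: [-0.064, 0.998, -0.0, 0.002]
force: [9.3, 0.6, 1.4]
width: 0.0391
t: 31.35
eef_pos: [0.6307, 0.0344, 0.0803]
orientation: [-0.064, 0.998, -0.0, 0.001]
force: [-0.3, 0.2, 0.4]
width: 0.0002
t: 31.55
eef_pos: [0.6295, 0.0342, 0.0798]
orientation: [-0.064, 0.998, -0.0, 0.002]
force: [10.2, -0.3, 1.0]
width: -0.0002
```

```bash
python3 -m inch '{"translation":[[1,0,0],[0,0,0]],"dr":[[0,0,0],[0,0,0]],"jaw":[0,0]}'
python3 - <<'E'
from h import *
plan([.445,.400,.2],.128+np.pi/2)
E
```

```text
t: 31.75
eef_pos: [0.6294, 0.034, 0.0802]
orientation: [-0.064, 0.998, -0.0, 0.003]
force: [10.8, 0.5, 2.2]
width: -0.0001
t 31.8 pos [0.6294 0.034  0.0802] F [10.8  0.5  2.2] w -0.0001 q6 -1.68 tilt [ 0.005  0.    -1.   ]
dr z units total -0.01  then move mm x,y,z: [ 136.2  386.5 -119.8] q6 new~ -0.97
```

```bash
python3 -m inch '{"translation":[[-8,0,0],[0,0,-40],[0,0,-40],[0,0,-40],[8,25,0],[14,38,0],[14,38,0],[14,38,0],[14,38,0],[14,38,0],[14,38,0],[14,38,0],[14,38,0],[14,35,0],[10,22.5,0],[0,0,0]],"dr":[[0,0,0],[0,0,0],[0,0,0],[0,0,0],[0,0,0],[0,0,0],[0,0,0],[0,0,0],[0,0,0],[0,0,0],[0,0,0],[0,0,0],[0,0,0],[0,0,0],[0,0,0],[0,0,0]],"jaw":[0,0,0,0,0,0,0,0,0,0,0,1,1,1,1,1]}'
python3 - <<'E'
from h import *
rs=[cap("side","s12"),cap("top","t12")]
f=fitblock(rs[:1],.445,.40,.128,.04);print(f)
plan([.4445,.400,.022],.125+np.pi/2)
for y,h,zl in((-.108,.04,0),(-.036,.052,.014),(.036,.04,0)):
    e=plateP([0.7355,0.0115,0.115,0.0],[-.165,y,0])[0]; g=fitblock(rs[1:],e[0],e[1],.115,h,zl,.054,pad=26); print(g[0].round(4),g[1])
cv2.imwrite("pics/t12z.png",cv2.resize(rs[1]["img"][160:290,240:380],None,fx=4,fy=4,interpolation=2)[:,:,::-1])
E
```

```text
t: 33.35
eef_pos: [0.4422, 0.4025, 0.1985]
orientation: [-0.065, 0.998, 0.0, -0.0]
force: [-0.1, -0.4, -0.3]
width: 0.0719
(array([0.44372177, 0.39936714, 0.1200591 ]), np.float64(40.25), [np.float32(935.0)])
t 33.5 pos [0.4435 0.4005 0.1985] F [ 0.  -0.1  0.2] w 0.0848 q6 -1.01 tilt [-0. -0. -1.]
dr z units total 0.02  then move mm x,y,z: [ -0.9  -0.6 176.5] q6 new~ -0.96
[ 0.5847 -0.1163  0.0785] 89.75
[ 0.5758 -0.0453  0.0282] 87.375
[0.5687 0.0267 0.1777] 88.5
```

View pics/s12.png

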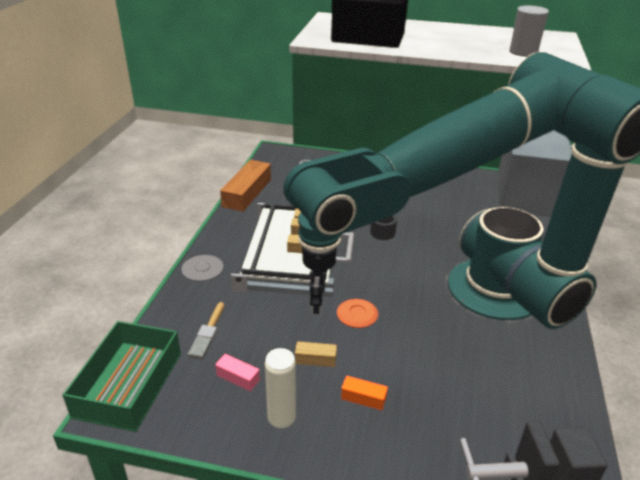

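View pics/t12z.png

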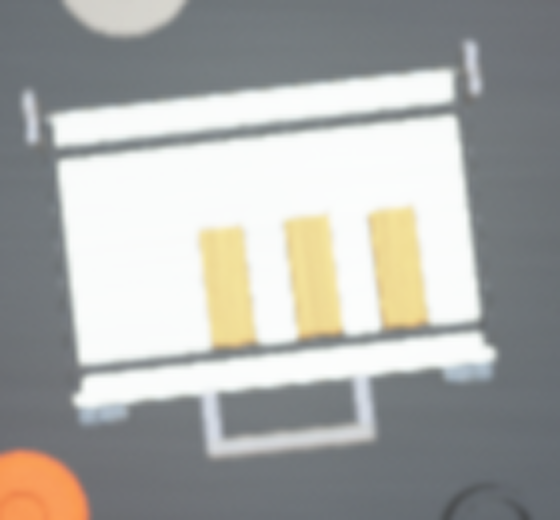

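```bash
python3 -m inch '{"translation":[[0,-0.5,30],[0,0,45],[0,0,45],[0,0,31],[0,0,15],[0,0,10],[0,0,0],[0,0,0],[0,0,0],[0,0,0],[0,0,0],[0,0,0]],"dr":[[0,0,0],[0,0,0],[0,0,0],[0,0,0],[0,0,0],[0,0,0],[0,0,0],[0,0,0],[0,0,0],[0,0,0],[0,0,0],[0,0,0]],"jaw":[1,1,1,1,1,1,1,0.2,0,0,0,0]}' 60
python3 -m inch '{"translation":[[0,0,-20],[0,0,-40],[0,0,-40],[0,0,-40]],"dr":[[0,0,0],[0,0,0],[0,0,0],[0,0,0]],"jaw":[0,0,0,0]}' 60
python3 - <<'E'
from h import *
plan([.5735,.1004,.165],.112+np.pi/2)
rs=[cap("side","s13")]
E
```

```text
t: 34.65
eef_pos: [0.4442, 0.4001, 0.0239]
orientation: [-0.064, 0.998, 0.001, 0.001]
force: [-0.5, -0.2, 6.8]
width: 0.039
t: 35.05
eef_pos: [0.4435, 0.3995, 0.1644]
orientation: [-0.064, 0.998, 0.0, 0.0]
force: [0.1, 0.1, -1.1]
width: 0.0386
t 35.0 pos [0.4435 0.3995 0.1644] F [ 0.1  0.1 -1.1] w 0.0386 q6 -1.01 tilt [ 0.  0. -1.]
dr z units total 0.11  then move mm x,y,z: [ -95.7 -311.8   -0.6] q6 new~ -1.51
```

View pics/s13.png

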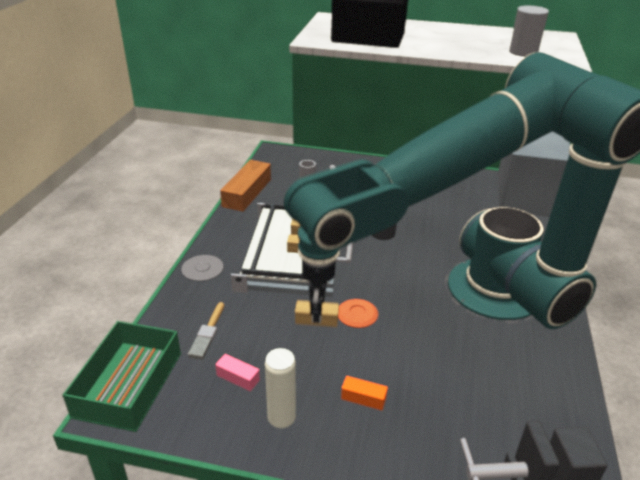

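Held. Carry it to the left slot.

```bash
python3 -m inch '{"translation":[[-6,-20,0],[-12,-38,0],[-13,-42,0],[-13,-42,0],[-13,-42,0],[-13,-42,0],[-12,-40,0],[-8.7,-28,0],[-5,-17.8,0],[0,0,15],[0,0,25],[0,0,25],[0,0,13],[0,0,5],[0,0,0]],"dr":[[0,0,0.11],[0,0,0],[0,0,0],[0,0,0],[0,0,0],[0,0,0],[0,0,0],[0,0,0],[0,0,0],[0,0,0],[0,0,0],[0,0,0],[0,0,0],[0,0,0],[0,0,0]],"jaw":[0,0,0,0,0,0,0,0,0,0,0,0,0,0,0]}'
python3 - <<'E'
from h import *
plan([.5609,.0991,.079],.112+np.pi/2)
rs=[cap("side")]
cv2.imwrite("pics/s14.png",cv2.resize(rs[0]["img"][150:310,220:400],None,fx=4,fy=3.7)[:,:,::-1])
E
```

```text
t: 36.6
eef_pos: [0.5739, 0.101, 0.0796]
orientation: [-0.056, 0.998, 0.0, -0.0]
force: [-0.6, 0.7, -1.1]
width: 0.0392
t 36.6 pos [0.5739 0.101  0.0796] F [-0.6  0.7 -1.1] w 0.0392 q6 -1.55 tilt [-0.  0. -1.]
dr z units total 0.0  then move mm x,y,z: [13.1 -0.5  0.6] q6 new~ -1.51
```

View pics/s14.png

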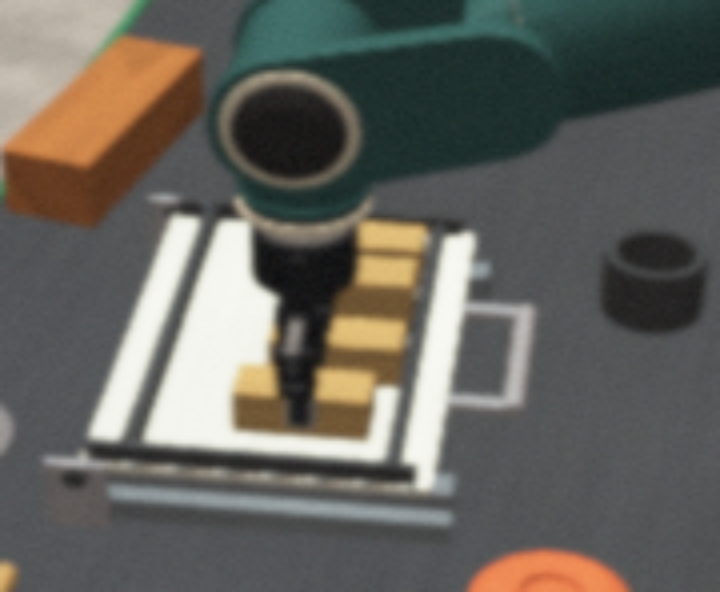

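```bash
python3 -m inch '{"translation":[[3,0,0],[4,0,0],[3,0,0],[1,0,0]],"dr":[[0,0,0],[0,0,0],[0,0,0],[0,0,0]],"jaw":[0,0,0,0]}'
python3 -m inch '{"translation":[[1,0,0],[1,0,0]],"dr":[[0,0,0],[0,0,0]],"jaw":[0,0]}'
```

```text
t: 37.05
eef_pos: [0.5628, 0.0994, 0.08]
orientation: [-0.056, 0.998, 0.0, 0.0]
force: [-0.1, -0.6, -1.8]
width: 0.0392
t: 37.25
eef_pos: [0.561, 0.0992, 0.0797]
orientation: [-0.056, 0.998, -0.0, 0.0]
force: [0.0, 0.1, -1.7]
width: 0.0391
```

```bash
python3 -m inch '{"translation":[[1,0,0],[0,0,0]],"dr":[[0,0,0],[0,0,0]],"jaw":[0,0]}'
python3 -m inch '{"translation":[[1,0,0],[0.5,0,0]],"dr":[[0,0,0],[0,0,0]],"jaw":[0,0]}'
```

```text
t: 37.45
eef_pos: [0.56, 0.0991, 0.0796]
orientation: [-0.056, 0.998, 0.0, -0.0]
force: [-0.5, 0.3, -1.1]
width: 0.0392
t: 37.65
eef_pos: [0.5595, 0.099, 0.08]
orientation: [-0.056, 0.998, 0.0, 0.001]
force: [10.2, 0.6, -3.6]
width: 0.0391
```

```bash
python3 -m inch '{"translation":[[-0.5,0,1],[0,0,0.8],[0,0,0]],"dr":[[0,0,0],[0,0,0],[0,0,0]],"jaw":[0,0,0]}'
python3 -m inch '{"translation":[[0,0,0],[0,0,0],[0,0,0],[0,0,-25],[0,0,-30],[-25,0,0],[-35,0,0],[-15,0,0],[0,0,0],[0,0,30],[0,0,25],[0,0,0],[5,0,0],[4,0,0],[2,0,0]],"dr":[[0,0,0],[0,0,0],[0,0,0],[0,0,0],[0,0,0],[0,0,0],[0,0,0],[0,0,0],[0,0,0],[0,0,0],[0,0,0],[0,0,0],[0,0,0],[0,0,0],[0,0,0]],"jaw":[0.6,0.6,0.6,0.6,0.6,0,0,0,0,0,0,0,0,0,0]}'
python3 -m inch '{"translation":[[1,0,0],[1,0,0]],"dr":[[0,0,0],[0,0,0]],"jaw":[0,0]}'
```

```text
t: 37.95
eef_pos: [0.5597, 0.099, 0.0782]
orientation: [-0.056, 0.998, 0.0, 0.001]
force: [6.7, -0.3, -1.2]
width: 0.0389
t: 39.45
eef_pos: [0.6227, 0.1061, 0.0795]
orientation: [-0.056, 0.998, 0.0, 0.001]
force: [-0.0, -0.3, -0.3]
width: -0.0001
t: 39.65
eef_pos: [0.6213, 0.106, 0.0789]
orientation: [-0.056, 0.998, 0.0, 0.001]
force: [8.5, 1.2, 1.7]
width: 0.0003
```

```bash
python3 -m inch '{"translation":[[1,0,0],[0,0,0],[-8,0,0],[0,0,-40],[0,0,-40],[0,0,-40],[0,0,0],[0,0,0],[0,0,0],[0,0,0],[0,0,0],[0,0,0],[0,0,0],[0,0,0],[0,0,0],[0,0,0],[0,0,0],[0,0,0]],"dr":[[0,0,0],[0,0,0],[0,0,0],[0,0,0],[0,0,0],[0,0,0],[0,0,0.94],[0,0,0.94],[0,0,0.94],[0,0,0.94],[0,0,0.94],[0,0,0.94],[0,0,0.94],[0,0,0.94],[0,0,0.94],[0,0,0.94],[0,0,0.94],[0,0,0.91]],"jaw":[0,0,0,0,0,0,0,0,0,0,0,0,0,0,0,0.5,0.5,0.5]}'
python3 - <<'E'
from h import *
plan([.4387,-.0231,.15],.112)
E
```

```text
t: 41.45
eef_pos: [0.6278, 0.1067, 0.1977]
orientation: [0.668, 0.744, -0.0, -0.0]
force: [-0.4, 0.6, 0.5]
width: 0.0424
t 41.5 pos [0.6278 0.1067 0.1977] F [-0.4  0.6  0.5] w 0.0424 q6 0.02 tilt [-0.001 -0.    -1.   ]
dr z units total -0.04  then move mm x,y,z: [-107.8 -202.5   47.7] q6 new~ -0.16
```

```bash
python3 -m inch '{"translation":[[-10,-20,0],[-18,-34,0],[-20,-38,0],[-20,-38,0],[-20,-36,0],[-12,-22,0],[-7.8,-14.5,0],[0,0,0]],"dr":[[0,0,0],[0,0,0],[0,0,0],[0,0,0],[0,0,0],[0,0,0],[0,0,0],[0,0,0]],"jaw":[0.5,0.5,0.5,0.5,0.5,0.5,0.5,0.5]}'
python3 - <<'E'
from h import *
rs=[cap("side"),cap("top")]
for c in("side","top"):
  for d in models.pinpoint(c,"handle")[:1]: print(c,d, at_z(rs[c=="top"],d["at"][1],d["at"][0],0.05))
plan([.4387,-.0231,.15],.112)
cv2.imwrite("pics/s15.png",cv2.resize(rs[0]["img"][150:310,220:400],None,fx=4,fy=3.7)[:,:,::-1])
cv2.imwrite("pics/t15.png",cv2.resize(rs[1]["img"][160:300,230:390],None,fx=4,fy=4)[:,:,::-1])
E
```

```text
t: 42.25
eef_pos: [0.4377, -0.0239, 0.1984]
orientation: [0.667, 0.745, 0.0, 0.0]
force: [0.0, 0.3, 0.4]
width: 0.0427
side {'at': [245.9, 351.3], 'p': 0.77} [ 0.43247205 -0.03125691  0.05      ]
top {'at': [246.1, 309.6], 'p': 0.26} [ 0.5208034  -0.01781486  0.05      ]
t 42.5 pos [ 0.4391 -0.0227  0.1978] F [ 0.1 -0.3  0.6] w 0.0425 q6 -0.22 tilt [-0.  0. -1.]
dr z units total 0.0  then move mm x,y,z: [-0.3 -0.4 47.8] q6 new~ -0.16
```

View pics/s15.png

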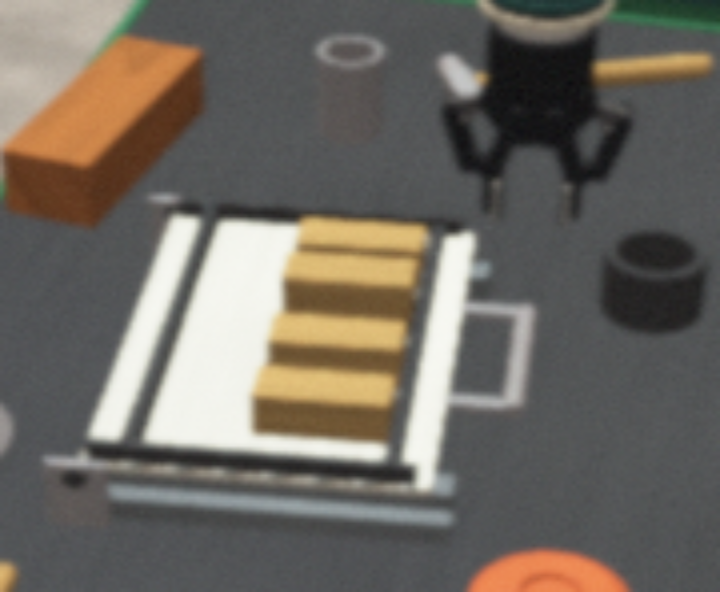

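View pics/t15.png

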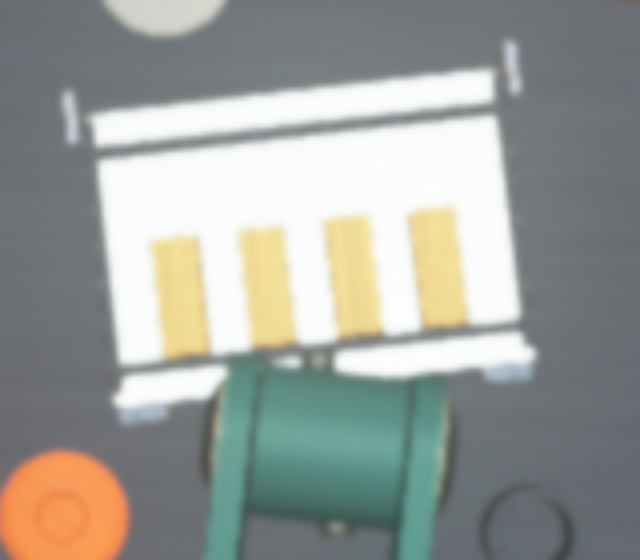

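```bash
python3 -m inch '{"translation":[[0,-2,30],[0,0,40],[0,0,30],[0,0,15],[0,0,8],[0,0,8]],"dr":[[0,0,0],[0,0,0],[0,0,0],[0,0,0],[0,0,0],[0,0,0]],"jaw":[0.5,0.5,0.5,0.5,0.5,0.5]}'
python3 -m inch '{"translation":[[0,0,8],[0,0,8],[0,0,7],[0,0,2],[0,0,0]],"dr":[[0,0,0],[0,0,0],[0,0,0],[0,0,0],[0,0,0]],"jaw":[0.5,0.5,0.5,0.5,0.5]}'
python3 - <<'E'
from h import *
rs=[cap("side")]
plan([.4387,-.0231,.042],.112)
cv2.imwrite("pics/s16.png",cv2.resize(rs[0]["img"][150:310,220:400],None,fx=4,fy=3.7)[:,:,::-1])
E
```

```text
t: 43.05
eef_pos: [0.4372, -0.0232, 0.0673]
orientation: [0.666, 0.746, 0.0, 0.0]
force: [0.7, -0.3, 0.7]
width: 0.043
t: 43.55
eef_pos: [0.4364, -0.0233, 0.0416]
orientation: [0.666, 0.746, -0.0, -0.0]
force: [0.3, -0.5, 0.3]
width: 0.0427
t 43.6 pos [ 0.4366 -0.0233  0.042 ] F [0.1 0.4 0.1] w 0.0427 q6 -0.22 tilt [ 0. -0. -1.]
dr z units total -0.0  then move mm x,y,z: [-0.   2.1 -0. ] q6 new~ -0.16
```

View pics/s16.png

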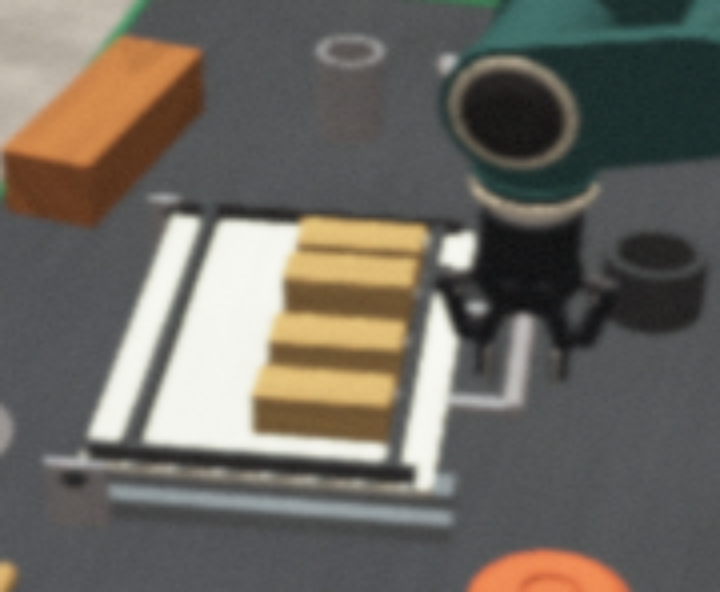

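```bash
python3 -m inch '{"translation":[[0,0,0],[0,0,0],[0,0,0],[0,0,0],[0,0,0]],"dr":[[0,0,0],[0,0,0],[0,0,0],[0,0,0],[0,0,0]],"jaw":[0,0,0,0,0]}' 50
python3 - <<'E'
import numpy as np
for th in np.arange(0,.66,.05): print(round(th,2), np.round([300*(1-np.cos(th)),300*np.sin(th)],1))
E
```

```text
t: 44.1
eef_pos: [0.4385, -0.0232, 0.0429]
orientation: [0.666, 0.746, 0.002, 0.002]
force: [18.8, 3.4, -6.1]
width: 0.0146
0.0 [0. 0.]
0.05 [ 0.4 15. ]
0.1 [ 1.5 30. ]
0.15 [ 3.4 44.8]
0.2 [ 6.  59.6]
0.25 [ 9.3 74.2]
0.3 [13.4 88.7]
0.35 [ 18.2 102.9]
0.4 [ 23.7 116.8]
0.45 [ 29.9 130.5]
0.5 [ 36.7 143.8]
0.55 [ 44.2 156.8]
0.6 [ 52.4 169.4]
0.65 [ 61.2 181.6]
```

```bash
python3 -m inch '{"translation":[[0,1,0],[0,1.5,0],[0,0,-1],[0,0,-1.5],[0,0,-1.5],[0,0,-1.5],[0,0,-1.5],[0,0.2,-1.5],[0,0,-1.5],[0,0.2,-1.5],[0,0,-1.5],[0,0.2,-1.5],[0,0,-1.5],[0,0.2,-1.5],[0,0.1,-1.5],[0,0.1,-1.5],[0,0.1,-1.5],[0,0.1,-1.5],[0,0.1,-1.5],[0,0.1,-1.5]],"dr":[[0,0,0],[0,0,0],[0,0,0],[0,0,0],[0,0,0],[0,0,0],[0,0,0],[0,0,0],[0,0,0],[0,0,0],[0,0,0],[0,0,0],[0,0,0],[0,0,0],[0,0,0],[0,0,0],[0,0,0],[0,0,0],[0,0,0],[0,0,0]],"jaw":[0,0,0,0,0,0,0,0,0,0,0,0,0,0,0,0,0,0,0,0]}' 50
python3 - <<'E'
from h import *
rs=[cap("side")]
cv2.imwrite("pics/s17.png",cv2.resize(rs[0]["img"][150:310,220:400],None,fx=4,fy=3.7)[:,:,::-1])
E
```

```text
t: 46.1
eef_pos: [0.4397, -0.0229, 0.068]
orientation: [0.666, 0.746, -0.001, -0.001]
force: [-4.8, -5.0, -16.1]
width: 0.0142
```

View pics/s17.png

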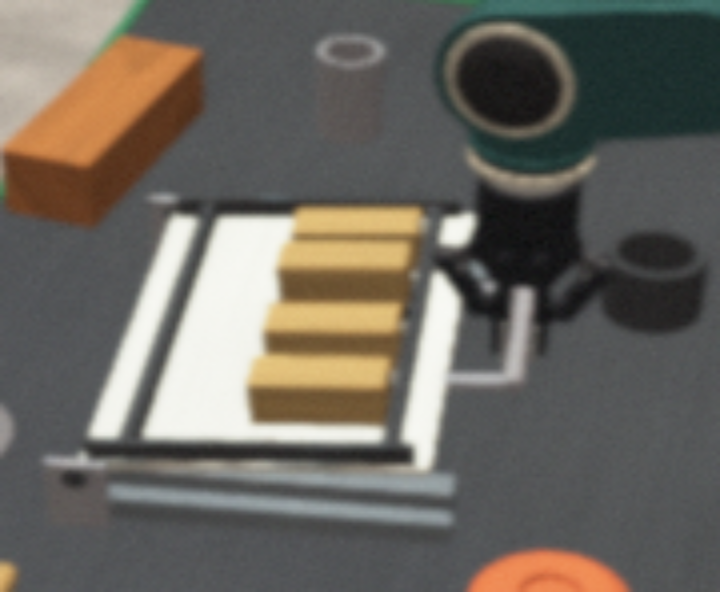

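```bash
python3 -m inch '{"translation":[[0,0.2,-1.5],[0,0.2,-1.5],[0,0.2,-1.5],[0,0.2,-1.5],[0,0.2,-1.5],[0,0.2,-1.5],[0,0.2,-1.5],[0,0.2,-1.5],[0,0.2,-1.5],[0,0.2,-1.5],[0,0.2,-1.5],[0,0.2,-1.5],[0,0.2,-1.5],[0,0.2,-1.5],[0,0.2,-1.5],[0,0.2,-1.5]],"dr":[[0,0,0],[0,0,0],[0,0,0],[0,0,0],[0,0,0],[0,0,0],[0,0,0],[0,0,0],[0,0,0],[0,0,0],[0,0,0],[0,0,0],[0,0,0],[0,0,0],[0,0,0],[0,0,0]],"jaw":[0,0,0,0,0,0,0,0,0,0,0,0,0,0,0,0]}' 50
python3 - <<'E'
from h import *
rs=[cap("side")]
cv2.imwrite("pics/s18.png",cv2.resize(rs[0]["img"][150:310,220:400],None,fx=4,fy=3.7)[:,:,::-1])
E
```

```text
t: 47.75
eef_pos: [0.4425, -0.0226, 0.0918]
orientation: [0.666, 0.746, -0.001, -0.001]
force: [-8.4, -4.7, -15.0]
width: 0.0138
```

View pics/s18.png

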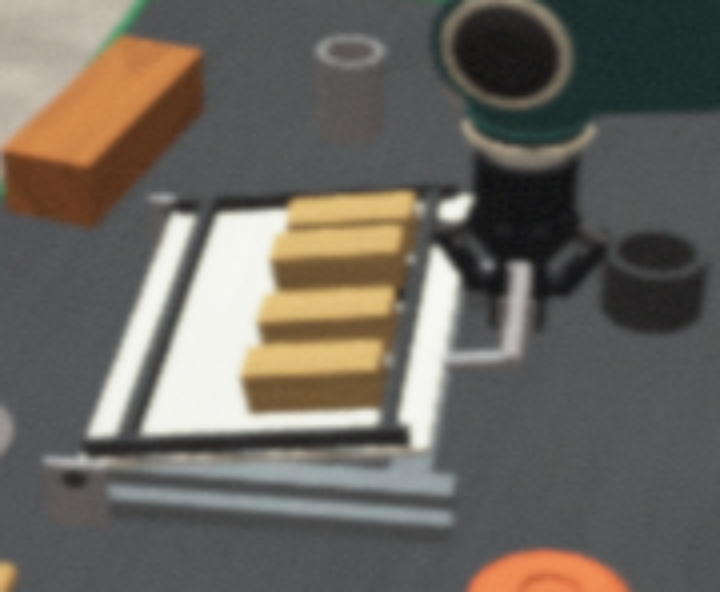

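```bash
python3 -m inch '{"translation":[[0,0.3,-1.5],[0,0.3,-1.5],[0,0.3,-1.5],[0,0.3,-1.5],[0,0.3,-1.5],[0,0.3,-1.5],[0,0.3,-1.5],[0,0.3,-1.5],[0,0.3,-1.5],[0,0.3,-1.5],[0,0.3,-1.5],[0,0.3,-1.5]],"dr":[[0,0,0],[0,0,0],[0,0,0],[0,0,0],[0,0,0],[0,0,0],[0,0,0],[0,0,0],[0,0,0],[0,0,0],[0,0,0],[0,0,0]],"jaw":[0,0,0,0,0,0,0,0,0,0,0,0]}' 50
python3 - <<'E'
from h import *
rs=[cap("side")]
cv2.imwrite("pics/s19.png",cv2.resize(rs[0]["img"][150:310,220:400],None,fx=4,fy=3.7)[:,:,::-1])
E
```

```text
t: 49.0
eef_pos: [0.4459, -0.0222, 0.1097]
orientation: [0.666, 0.746, -0.001, -0.001]
force: [-10.3, -4.7, -13.4]
width: 0.0146
```

View pics/s19.png

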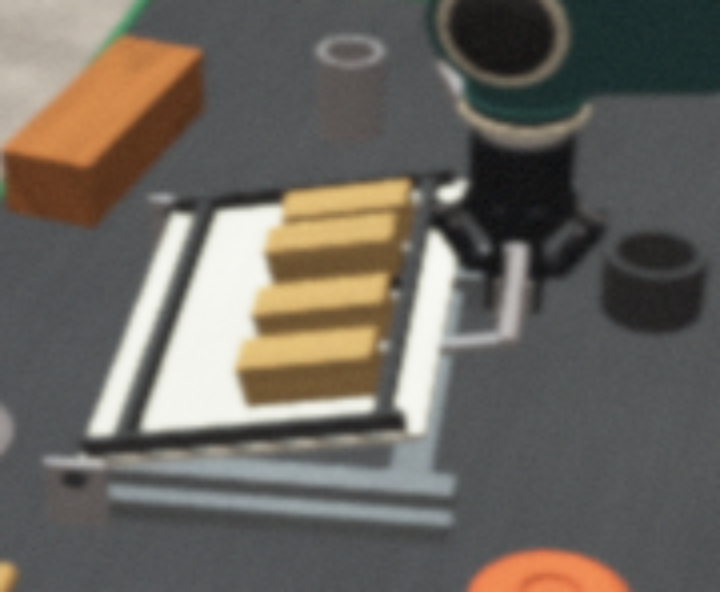

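```bash
python3 -m inch '{"translation":[[0,0.1,-1],[0,0.1,-1],[0,0.1,-1],[0,0.2,-1],[0,0.2,-1],[0,0.2,-1],[0,0.2,-1],[0,0.2,-1],[0,0.2,-1],[0,0.2,-1],[0,0.2,-1],[0,0.3,-1]],"dr":[[0,0,0],[0,0,0],[0,0,0],[0,0,0],[0,0,0],[0,0,0],[0,0,0],[0,0,0],[0,0,0],[0,0,0],[0,0,0],[0,0,0]],"jaw":[0,0,0,0,0,0,0,0,0,0,0,0]}' 50
python3 - <<'E'
from h import *
rs=[cap("side")]
cv2.imwrite("pics/s20.png",cv2.resize(rs[0]["img"][150:310,220:400],None,fx=4,fy=3.7)[:,:,::-1])
E
```

```text
t: 50.25
eef_pos: [0.4487, -0.0219, 0.122]
orientation: [0.666, 0.746, -0.001, -0.001]
force: [-3.6, -5.1, -15.2]
width: 0.014
```

View pics/s20.png

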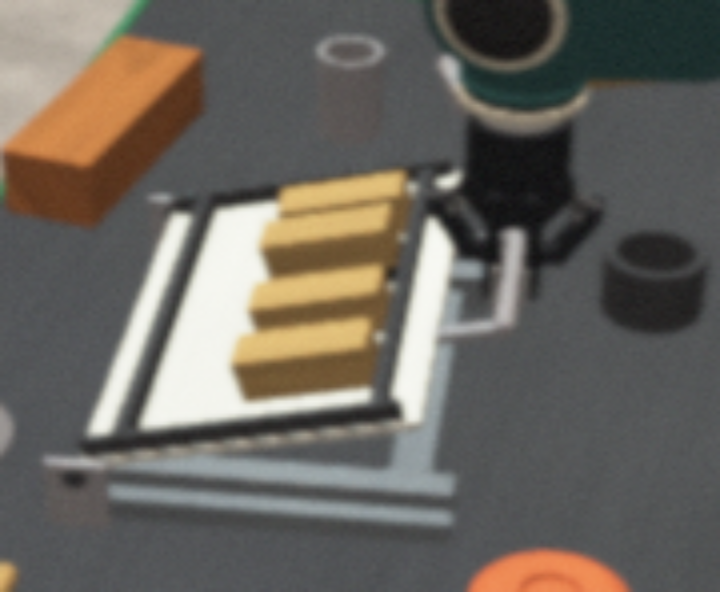

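```bash
python3 -m inch '{"translation":[[0,0.3,-1],[0,0.3,-1],[0,0.3,-1],[0,0.3,-1],[0,0.3,-1],[0,0.3,-1],[0,0.3,-1],[0,0.3,-1],[0,0,0],[0,0,0]],"dr":[[0,0,0],[0,0,0],[0,0,0],[0,0,0],[0,0,0],[0,0,0],[0,0,0],[0,0,0],[0,0,0],[0,0,0]],"jaw":[0,0,0,0,0,0,0,0,0,0]}' 50
python3 - <<'E'
from h import *
rs=[cap("side")]
cv2.imwrite("pics/s21.png",cv2.resize(rs[0]["img"][150:310,220:400],None,fx=4,fy=3.7)[:,:,::-1])
E
```

```text
t: 51.3
eef_pos: [0.451, -0.0217, 0.1301]
orientation: [0.666, 0.746, -0.001, -0.001]
force: [-6.6, -5.0, -12.6]
width: 0.0146
```

View pics/s21.png

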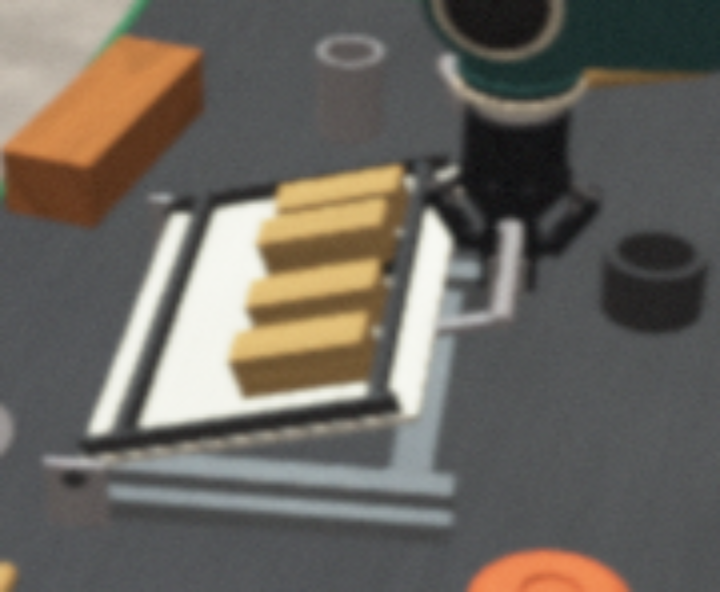

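```bash
python3 -m inch '{"translation":[[0,0.3,-1],[0,0.3,-1],[0,0.3,-1],[0,0.3,-1],[0,0.3,-1],[0,0.3,-1],[0,0.3,-1],[0,0.3,-1],[0,0,0],[0,0,0]],"dr":[[0,0,0],[0,0,0],[0,0,0],[0,0,0],[0,0,0],[0,0,0],[0,0,0],[0,0,0],[0,0,0],[0,0,0]],"jaw":[0,0,0,0,0,0,0,0,0,0]}' 50
python3 - <<'E'
from h import *
rs=[cap("side")]
cv2.imwrite("pics/s22.png",cv2.resize(rs[0]["img"][150:310,220:400],None,fx=4,fy=3.7)[:,:,::-1])
E
```

```text
t: 52.35
eef_pos: [0.4534, -0.0214, 0.1381]
orientation: [0.666, 0.746, -0.001, -0.001]
force: [-7.2, -5.4, -12.2]
width: 0.0141
```

View pics/s22.png

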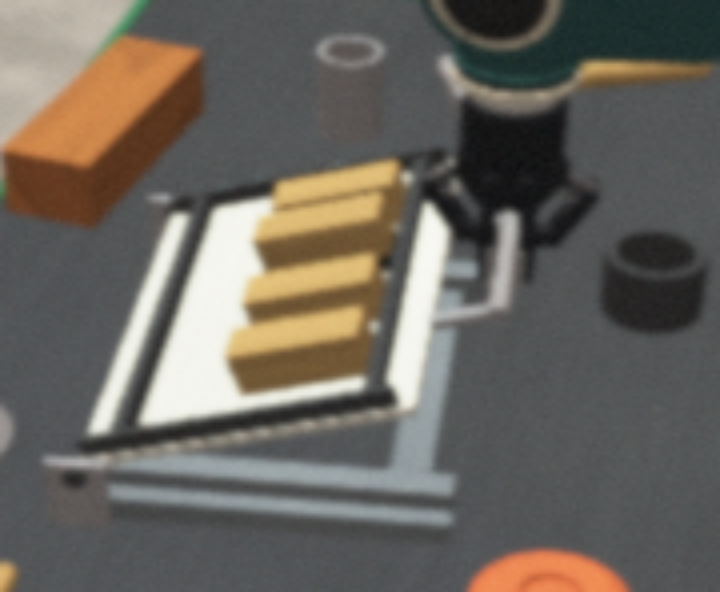

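```bash
python3 -m inch '{"translation":[[0,0.3,-1],[0,0.3,-1],[0,0.3,-1],[0,0.3,-1],[0,0.3,-1],[0,0.3,-1],[0,0.3,-1],[0,0.3,-1],[0,0,0],[0,0,0],[0,0,0]],"dr":[[0,0,0],[0,0,0],[0,0,0],[0,0,0],[0,0,0],[0,0,0],[0,0,0],[0,0,0],[0,0,0],[0,0,0],[0,0,0]],"jaw":[0,0,0,0,0,0,0,0,0,0,0]}' 50
python3 - <<'E'
from h import *
rs=[cap("side")]
cv2.imwrite("pics/s23.png",cv2.resize(rs[0]["img"][150:310,220:400],None,fx=4,fy=3.7)[:,:,::-1])
E
```

```text
t: 53.5
eef_pos: [0.456, -0.0211, 0.1461]
orientation: [0.666, 0.746, -0.0, -0.0]
force: [-3.7, -3.7, -14.3]
width: 0.0142
```

View pics/s23.png

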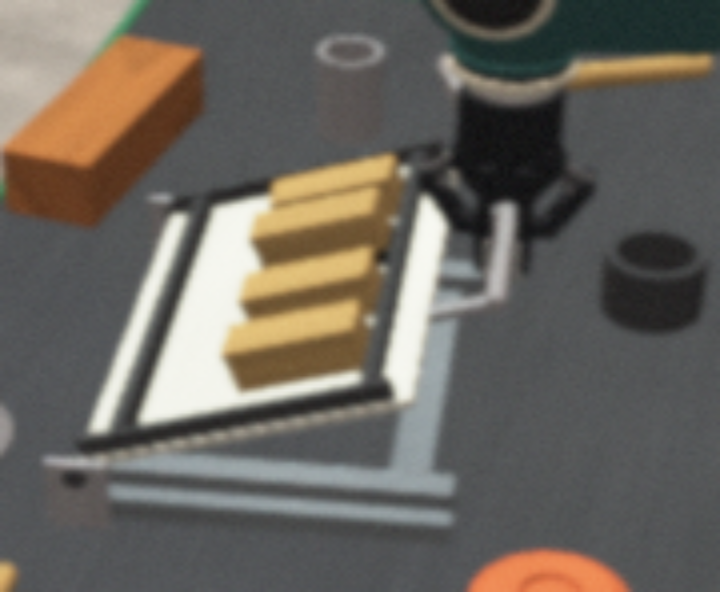

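```bash
python3 -m inch '{"translation":[[0,0.35,-1],[0,0.35,-1],[0,0.35,-1],[0,0.35,-1],[0,0.35,-1],[0,0.35,-1],[0,0,0],[0,0,0],[0,0,0],[0,0,0]],"dr":[[0,0,0],[0,0,0],[0,0,0],[0,0,0],[0,0,0],[0,0,0],[0,0,0],[0,0,0],[0,0,0],[0,0,0]],"jaw":[0,0,0,0,0,0,0,0,0,0]}' 50
python3 - <<'E'
from h import *
rs=[cap("side")]
cv2.imwrite("pics/s24.png",cv2.resize(rs[0]["img"][150:310,220:400],None,fx=4,fy=3.7)[:,:,::-1])
E
```

```text
t: 54.55
eef_pos: [0.4582, -0.0209, 0.1523]
orientation: [0.666, 0.746, -0.0, -0.0]
force: [-3.4, -4.4, -13.9]
width: 0.014
```

View pics/s24.png

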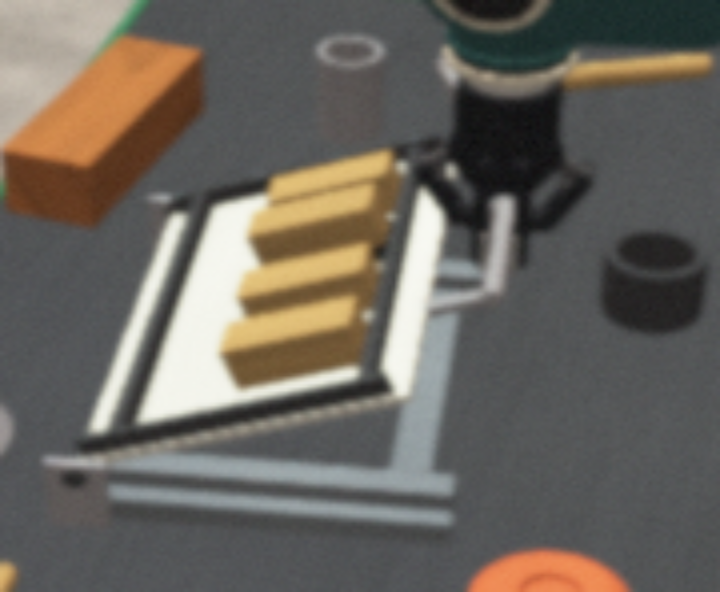

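```bash
python3 -m inch '{"translation":[[0,0.35,-1],[0,0.4,-1],[0,0.4,-1],[0,0.4,-1],[0,0.4,-1],[0,0.4,-1],[0,0,0],[0,0,0],[0,0,0],[0,0,0]],"dr":[[0,0,0],[0,0,0],[0,0,0],[0,0,0],[0,0,0],[0,0,0],[0,0,0],[0,0,0],[0,0,0],[0,0,0]],"jaw":[0,0,0,0,0,0,0,0,0,0]}' 50
python3 - <<'E'
from h import *
rs=[cap("side")]
cv2.imwrite("pics/s25.png",cv2.resize(rs[0]["img"][150:310,220:400],None,fx=4,fy=3.7)[:,:,::-1])
E
```

```text
t: 55.6
eef_pos: [0.4605, -0.0206, 0.1583]
orientation: [0.666, 0.746, -0.0, -0.0]
force: [-4.3, -5.0, -13.2]
width: 0.014
```

View pics/s25.png

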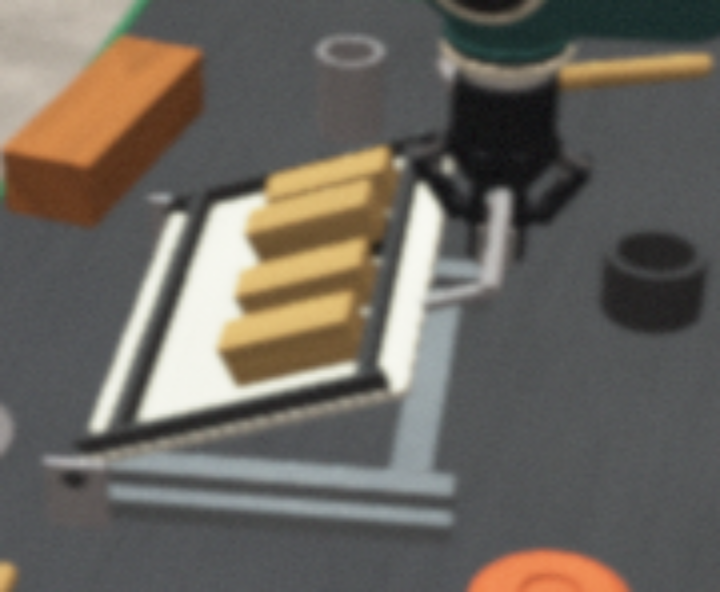

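```bash
python3 -m inch '{"translation":[[0,0.4,-1],[0,0.4,-1],[0,0.4,-1],[0,0.4,-1],[0,0.4,-1],[0,0.4,-1],[0,0,0],[0,0,0],[0,0,0],[0,0,0]],"dr":[[0,0,0],[0,0,0],[0,0,0],[0,0,0],[0,0,0],[0,0,0],[0,0,0],[0,0,0],[0,0,0],[0,0,0]],"jaw":[0,0,0,0,0,0,0,0,0,0]}' 50
python3 - <<'E'
from h import *
rs=[cap("side")]
cv2.imwrite("pics/s26.png",cv2.resize(rs[0]["img"][150:310,220:400],None,fx=4,fy=3.7)[:,:,::-1])
E
```

```text
t: 56.65
eef_pos: [0.4629, -0.0203, 0.1642]
orientation: [0.666, 0.746, -0.0, -0.0]
force: [-4.5, -3.8, -14.2]
width: 0.0141
```

View pics/s26.png

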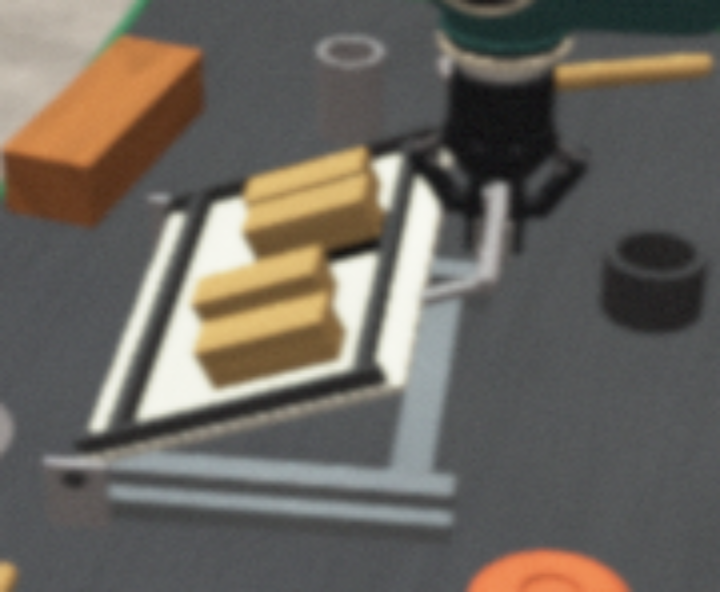

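All three plain blocks slide at about 0.42 rad; the soled one stays put. Holding here.

```bash
python3 -m inch '{"translation":[[0,0,0],[0,0,0],[0,0,0],[0,0,0],[0,0,0],[0,0,0],[0,0,0],[0,0,0],[0,0,0],[0,0,0],[0,0,0],[0,0,0],[0,0,0],[0,0,0],[0,0,0]],"dr":[[0,0,0],[0,0,0],[0,0,0],[0,0,0],[0,0,0],[0,0,0],[0,0,0],[0,0,0],[0,0,0],[0,0,0],[0,0,0],[0,0,0],[0,0,0],[0,0,0],[0,0,0]],"jaw":[0,0,0,0,0,0,0,0,0,0,0,0,0,0,0]}' 50
python3 - <<'E'
from h import *
rs=[cap("side")]
cv2.imwrite("pics/s27.png",cv2.resize(rs[0]["img"][150:310,220:400],None,fx=4,fy=3.7)[:,:,::-1])
E
```

```text
t: 58.2
eef_pos: [0.4629, -0.0203, 0.1642]
orientation: [0.666, 0.746, -0.0, -0.0]
force: [-3.5, -3.1, -14.1]
width: 0.0144
```

View pics/s27.png

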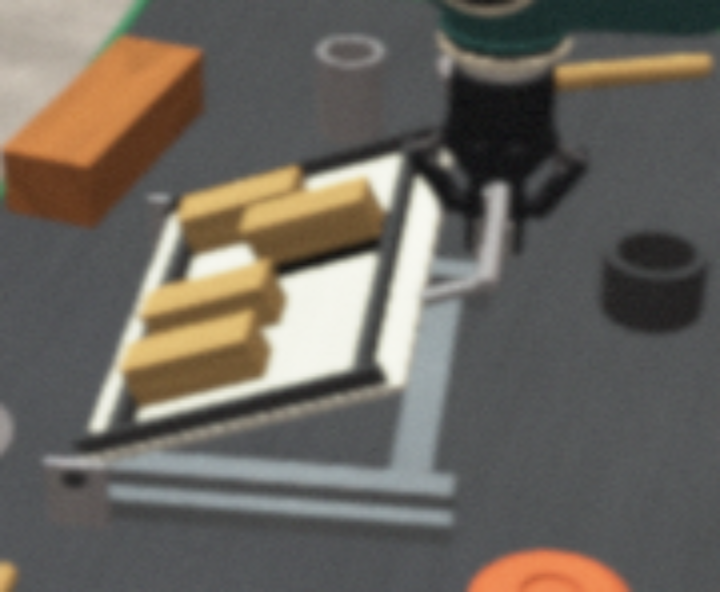

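```bash
python3 -m inch '{"translation":[[0,0,0],[0,0,0],[0,0,0],[0,0,0],[0,0,0],[0,0,0],[0,0,0],[0,0,0],[0,0,0],[0,0,0],[0,0,0],[0,0,0],[0,0,0],[0,0,0],[0,0,0],[0,0,0],[0,0,0],[0,0,0],[0,0,0],[0,0,0]],"dr":[[0,0,0],[0,0,0],[0,0,0],[0,0,0],[0,0,0],[0,0,0],[0,0,0],[0,0,0],[0,0,0],[0,0,0],[0,0,0],[0,0,0],[0,0,0],[0,0,0],[0,0,0],[0,0,0],[0,0,0],[0,0,0],[0,0,0],[0,0,0]],"jaw":[0,0,0,0,0,0,0,0,0,0,0,0,0,0,0,0,0,0,0,0]}' 50
python3 -m inch '{"translation":[[0,0,0],[0,0,0],[0,0,0],[0,0,0],[0,0,0],[0,0,0],[0,0,0],[0,0,0],[0,0,0],[0,0,0],[0,0,0],[0,0,0],[0,0,0],[0,0,0],[0,0,0],[0,0,0],[0,0,0],[0,0,0],[0,0,0],[0,0,0]],"dr":[[0,0,0],[0,0,0],[0,0,0],[0,0,0],[0,0,0],[0,0,0],[0,0,0],[0,0,0],[0,0,0],[0,0,0],[0,0,0],[0,0,0],[0,0,0],[0,0,0],[0,0,0],[0,0,0],[0,0,0],[0,0,0],[0,0,0],[0,0,0]],"jaw":[0,0,0,0,0,0,0,0,0,0,0,0,0,0,0,0,0,0,0,0]}' 50
python3 -m inch '{"translation":[[0,0,0],[0,0,0],[0,0,0],[0,0,0],[0,0,0],[0,0,0],[0,0,0],[0,0,0]],"dr":[[0,0,0],[0,0,0],[0,0,0],[0,0,0],[0,0,0],[0,0,0],[0,0,0],[0,0,0]],"jaw":[0.1,0.2,0.3,0.4,0.5,0.5,0.5,0.5]}'
python3 - <<'E'
from h import *
rs=[cap("side")]
cv2.imwrite("pics/s28.png",cv2.resize(rs[0]["img"][150:310,220:400],None,fx=4,fy=3.7)[:,:,::-1])
E
```

```text
t: 60.25
eef_pos: [0.4629, -0.0204, 0.1642]
orientation: [0.666, 0.746, -0.0, -0.0]
force: [-4.4, -4.9, -14.4]
width: 0.0141
t: 62.25
eef_pos: [0.4629, -0.0203, 0.1642]
orientation: [0.666, 0.746, -0.0, -0.0]
force: [-2.5, -3.8, -14.5]
width: 0.0142
t: 63.05
eef_pos: [0.4633, -0.0203, 0.1644]
orientation: [0.666, 0.746, 0.0, 0.0]
force: [0.0, 0.9, -0.7]
width: 0.0426
```

View pics/s28.png

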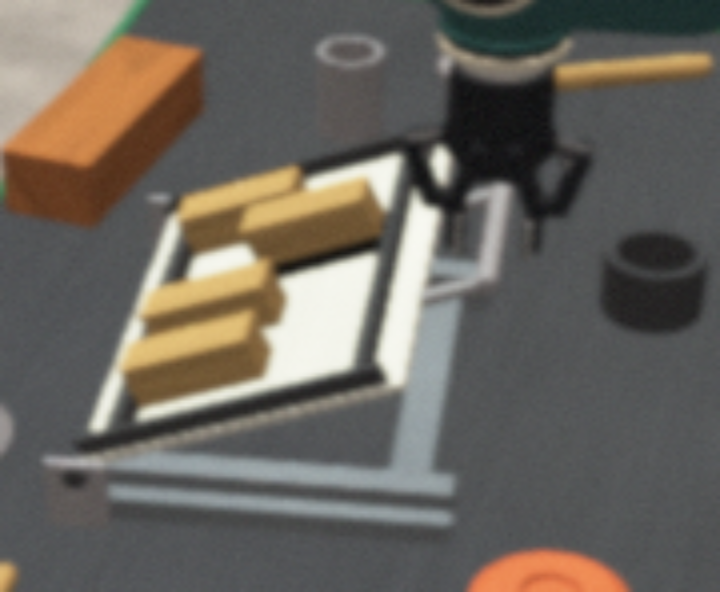

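```bash
python3 -m inch '{"translation":[[0,0,-10],[0,0,-20],[0,0,-30],[0,0,-35],[0,0,-35],[0,0,0],[-40,0,0],[-40,0,0],[-40,0,0],[-40,0,0],[-40,0,0],[-40,0,0],[-40,0,0],[0,0,0]],"dr":[[0,0,0],[0,0,0],[0,0,0],[0,0,0],[0,0,0],[0,0,0],[0,0,0],[0,0,0],[0,0,0],[0,0,0],[0,0,0],[0,0,0],[0,0,0],[0,0,0]],"jaw":[0.5,0.5,0.5,0.5,0.5,0.5,0.5,0.5,0.5,0.5,0.5,0.5,0.5,0.5]}'
python3 - <<'E'
from h import *
rs=[cap("side","s29"),cap("top","t29")]
for th in (.40,.42,.44): print(th)
wire(rs[0],[.7345,.0115,.112,.42],"pics/w29.png",(220,160,160,150))
E
```

```text
t: 64.5
eef_pos: [0.4943, -0.3021, 0.2934]
orientation: [0.668, 0.745, -0.0, -0.001]
force: [0.6, 1.0, -0.6]
width: 0.043
0.4
0.42
0.44
```

View pics/w29.png

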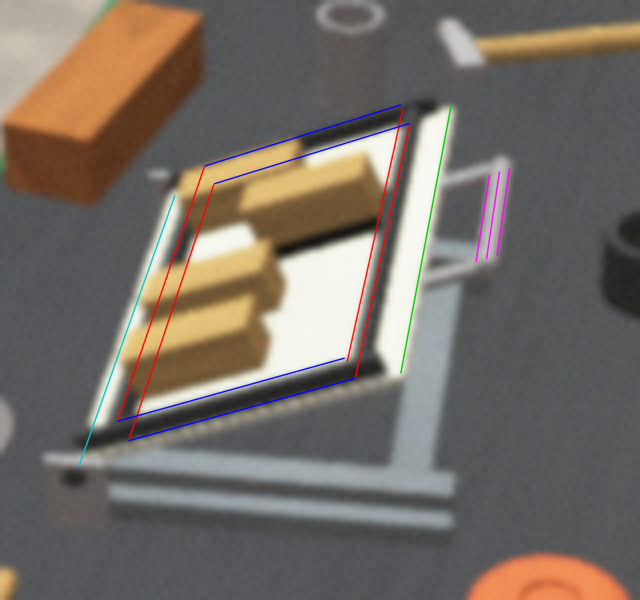

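View pics/t29.png

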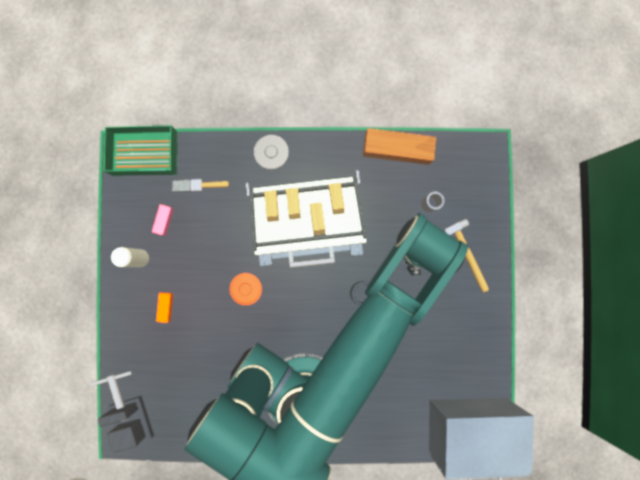

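View pics/s29.png

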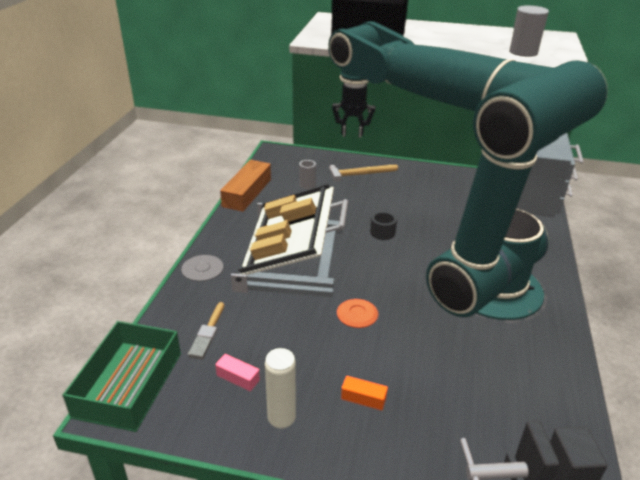

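Run:
```python
from h import *
rs=[cap("side"),cap("top")]
a=cv2.resize(rs[0]["img"][180:260,240:340],None,fx=6,fy=6,interpolation=2)
b=cv2.resize(rs[1]["img"][170:270,245:370],None,fx=5,fy=5,interpolation=2)
cv2.imwrite("pics/z30.png",a[:,:,::-1]);cv2.imwrite("pics/z31.png",b[:,:,::-1])
```

```text
(no output)
```

View pics/z30.png

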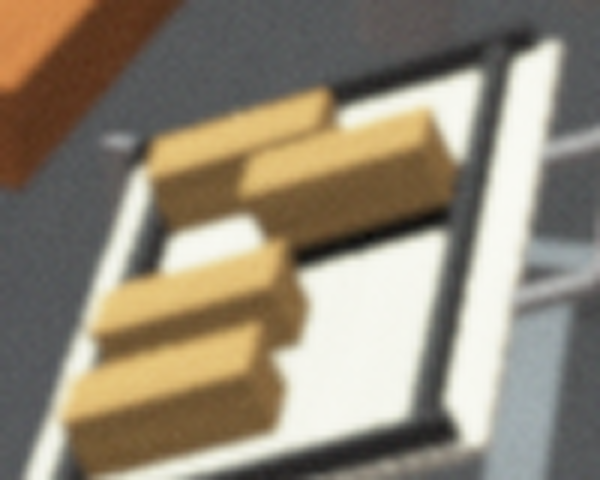

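View pics/z31.png

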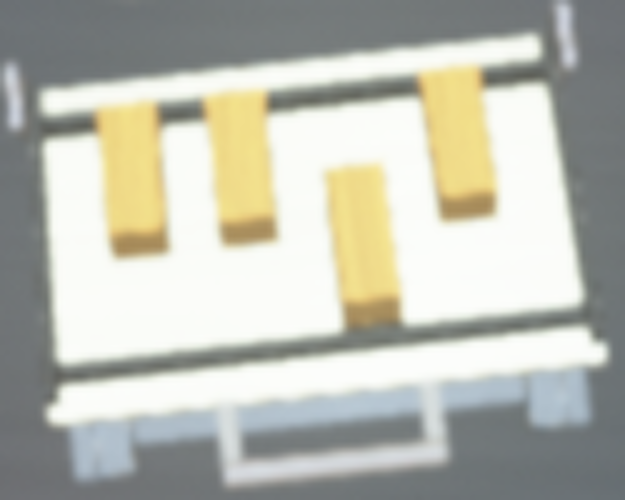

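The soled block sits at the rail, in the top crop at (372,325). The three plain blocks are at the catch stop and the arm is clear.

Run:
```python
from workcell import bot
print(bot.hand_in())
```

```text
the job is handed in; nothing more can be done
None
```

I ran the slip test and handed the job in at about 65 s.

**Loading:** I pressed the plate flat by its bar. I then set the soled block and all three plain blocks side by side and pushed each end-on against the start rail, confirming contact by force.

**Tilting:** I raised the plate slowly by the bar. At about 0.42 rad all three plain blocks slid down together. I held that angle for over 5 s, then let go and moved the arm clear.

**Last checks:** After release, both cameras show:
- The three plain blocks are at the catch stop.
- The soled block is still at the rail.
- The plate is still standing at the angle.
- The other things on the bench look where they were, except that the arm partly hides the coupling in the last top view. The side view shows it in place.

**Disagreements:**
- The tilt comes from the bar's height. A drawn outline at 0.42 rad lay 2 to 3 pixels off the side picture, so treat it as ±0.02 rad.
- The first camera estimate of the plate's heading was about 0.015 rad off what the rail contacts and the top view showed. I corrected it before placing the last block.

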